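Refit the pusher on a bent washer rod and close up the washers

ROBOT

A 6-joint arm with a two-finger parallel gripper is mounted at the origin on the work surface. World frame = base frame: x ahead of the robot, y to its left, z up, the work surface at z = 0. Lengths are in m, angles in degrees, forces in N, time in s.
With the tool pointing down it reaches from about 0.275 to 0.875 m from the base axis. Payload 12.5 kg.
Tool frame: the origin (TCP) lies on the mounting face of the last link; the fingertips stand 173 mm ahead of it and the grasp point (between the pads) lies 155 mm ahead of it (bot.grip_point_offset is the distance from the TCP to the grasp point, in m); z points along the fingers, y is the line along which they close (so a half turn about z gives the same grasp; the last joint's range is limited). The gripper opens to 85 mm and grips with 20 to 120 N. Pads are 22 mm wide; open, the fingers measure 114 mm over their backs; the gripper's body (76 mm by 85 mm) begins 54 mm behind the grasp point. The pads swing forward as they close: fully open they stand 13 mm farther back than shut.
Start: joints at [-4.847, 20.094, 94.641, -0, 65.266, -4.847], TCP at [0.55, 0, 0.405] pointing down, gripper open.
Joint ranges: [-157.81, 157.81], [-45, 120.19], [0.68, 151.7], [-89.99, 269.99], [4.06, 180], [-164.3, 164.3]. Speed limits (degrees/s): [127.2, 127.2, 159.86, 180, 180, 180].

INTERFACE

Orientations are given as [roll, pitch, yaw] about the fixed x, y, z axes, in that order (R = Rz(yaw) Ry(pitch) Rx(roll)).
In Python, from bench import bot, vision, boxes_of, masks_of gives the robot as it stands. The module is installed in compiled form; this text tells all that it offers.
- The arm moves only by the shell command python3 -m creep 'ROWS'. ROWS is text: rows parted by semicolons, each of 7 numbers parted by spaces: the shift along the tool's x, y, z in mm, then the turn, a rotation vector about the tool's x, y, z in rad, then the closure, from 0 (fully open) to 1 (shut). A call has 1 to 5 rows; each row is the pose to reach, as a shift and turn from the pose commanded when the call began, along the tool's axes at that moment; what a row does not reach only later rows make up. A row lasts 1/10 s, in which the tool goes at most 50 mm and 8.59 degrees, less where a joint would pass 70% of its speed; a pose out of reach is approached as far as the arm can. A call with a gripper value outside its range is refused whole. The fingers move at their own pace and stop on an object; the grip force is fixed at half the most. Time passes only in rows, so rows that repeat a pose let the fingers close. It gives the time, the measured TCP pose, the force, the opening and the grip force at its end, in the units of the state.
- bot.get_state(): the state, without advancing time (a new reading comes with each control period).
- vision.grab_frame(name): name is "scene" or "side" or "wrist"; returns a dict with "pixels" (384x512x3 uint8, red, green, blue), "depth" (384x512 float32, m along the optical axis (not along the pixel's ray), 0 where there is no reading), "camera_matrix" (3x3 intrinsics, pixels), "extrinsics" (4x4, takes a point from camera to world coordinates); the wrist camera has in their place "mount" (4x4, takes a point from camera to tool coordinates, whose origin is the TCP and whose axes are the flange's). Camera axes: x right, y up, looking along -z (the intrinsics and any distortion apply to the point x, -y, -z); pixel columns grow to the right and rows downward; lengths in m; the calibration is good to about 2 mm. The wrist camera is an equidistant fisheye: a pixel r from the principal point sees the ray r / f radians off the axis. A picture is of the moment at which its call begins: read the wrist's pose just before it.
- bot.close_job(): hands the job in; it is judged then, once.
Trained networks look in the newest picture that a camera, given by its name, has taken for a name from the list of things; names that differ only in an ending like _2 or _b are one class to them, and where a whole thing is asked for, a point or a joint stands for the part that bears it (a point fixed in the world has none). Each returns a list of dicts, best first, with "p" (0 to 1); they miss things now and then, are a little off and sometimes report something else, mostly with a low value. They report only what shows in the picture. A call takes as long as a camera call.
- boxes_of(name, camera): "pixel" ([row, column] in pixels, amid what is visible of it).
- masks_of(name, camera): "region" (384x512 bool, what is visible of it) and "pixel" ([row, column] in pixels, amid what is visible of it).
The state is a dict: "t": time; "joint_positions": joint angles; "qvel": joint speeds; "effort": joint torques, N m; "eef_pos": TCP position; "eef_rot": TCP orientation; "contact_force": force on the tool from outside, world axes, zero at the start; "moment": the same for the moment, N m; "width": finger opening in m; "finger_force": force on a finger pad.
Only numpy, scipy, OpenCV 4.12 (cv2) and the standard library are available. Lean on these libraries where they do the work, as an engineer would, in place of code of your own. Each camera call takes 0.05 s, during which the arm holds its last target. There are 200 camera calls.

TASK

The bent washer rod of the heel-screwing head has just been refilled. Thread the pusher, finger post upright, onto the rod's free end, work it round both bends by feel without forcing it (the rod is thin and a sideways or hard push would bend it), and gently close the three loose washers up against the nose with the pusher tight behind them. Let go, leave the pusher there, and leave the other things on the bench where they are.

Things in the scene. Friction and masses are not known exactly. Their poses are not given: they have to be found in the camera images.
- head: green cast heel-screwing head, fixed. Origin on the bench under the centre of the nose face. All of it lies at own y > 0: nose disc (38 mm), housing 75 mm wide and up to 140 mm high from y = 10 mm, column up to 265 mm high from y = 105 mm. From the nose a bare 10 mm steel rod runs out towards own -y, level, its axis 110 mm above the bench all the way; over 12 N would bend it
- nose (a point): centre of the nose face on the rod's axis, 110 mm above the bench; axes as the head's: +y points into the head, so what is on the last straight has y < 0 here. The rod as a ring travels it from rod_tip: loading straight (60 to 110 mm), bend to the right, middle straight (45 to 75 mm), bend back to the left, last straight (110 to 140 mm, exactly along +y of this frame) ending at this face
- bend_near (a point): a point 125 mm from the nose on its axis, fixed to the head: on average the last straight begins here (axes as the head's). The rod is bent by hand, so its straights vary within the lengths given at nose, and each bend has 40 mm centre-line radius and turns by 50 to 70 deg; how this rod is bent is not reported. The middle straight runs towards own +x and +y
- rod_tip (a point): point of the rod's free end, on the rod's axis, 110 mm above the bench, at its true place. The last 12 mm taper from 10 mm to 2 mm. Its +y axis points along the loading straight into the rod, the way a ring is threaded on; z up. The first bend then turns to the right, towards its own +x
- pusher: loose steel ring on a brass foot with a plain upright finger post, 190 to 270 g, standing on the bench. Origin: centre of the foot's underside, z up. Foot 36 (x) by 24 (y) by 16 mm high; round aluminium post of 14 mm diameter on the centre line from 49 to 95 mm height. Same fore and aft. Its weight is below the bore: let go on the rod it stays post up, bore axis 2 mm below the rod's
- bore (a point): centre of the bore of the pusher's ring, 34 mm above its underside, axes as the pusher's: bore (14 mm) along y, ring 32 mm outside and 18 mm long (9 mm to each end face), post along +z
- washer1: loose thick steel washer on the last straight, nearest the nose: 32 mm outside, 14 mm bore, 10 mm thick, 50 g, own y along the rod. Origin at the centre of its bore; it hangs with that 2 mm below the rod's axis and slides when pushed
- washer2: the same, the middle one; the three start with gaps of 4 to 27 mm
- washer3: the same, farthest from the nose, at most 80 mm from it. With the three closed up against the nose and the pusher against them, point bore is 39 mm from the nose face. Close them up gently: over 20 N on them is too hard
- last: wooden shoe last lying sole down, 245 mm long and 91 mm high, bystander. Origin under its middle
- heel1: black block heel, 58 x 54 x 59 mm, bystander, standing under or near the rod. Origin at its underside
- heel2: another black block heel of the same size, bystander
- heel3: brown wooden block heel of the same size, bystander
- hammer: hammer with wooden handle, 260 mm, lying flat, bystander. Origin under its middle
- driver: screwdriver, 200 mm, lying flat, bystander. Origin under its middle
- glue: closed jar of 68 mm diameter and 85 mm height, bystander. Origin at its underside

How it is judged (in metres and radians):
On the way, in this order (a step that is already met when the one before it is completed fails the run):
1. the pusher is threaded on the rod's free end (y of bore in the frame of rod_tip between 0.018 and 0.055 m and horizontal distance between bore and rod_tip below 0.07 m and x of bore in the frame of rod_tip between -0.006 and 0.006 m and z of bore in the frame of rod_tip between -0.006 and 0.006 m), for 0.1 s.
2. the pusher is round both bends, on the last straight (y of bore in the frame of nose above -0.11 m and x of bore in the frame of nose between -0.006 and 0.006 m), for 0.1 s.
At the end, for the whole second after the job is handed in: The pusher is on the last straight of the rod, released and at rest, its post upright within 17 deg, with the three washers closed up between it and the nose: the bore's centre 39 mm from the nose face, at most 3.5 mm more, and each washer within 4 mm of its closed-up place (y of bore in the frame of nose above -0.0425 m and horizontal distance between bore and nose below 0.044 m and z of bore in the frame of nose between -0.006 and 0.006 m and angle between pusher's own z axis and vertical below 0.3 rad and linear speed of pusher below 0.01 m/s and horizontal distance between washer1 and nose below 0.009 m and horizontal distance between washer2 and nose below 0.019 m and horizontal distance between washer3 and nose below 0.029 m); the robot touches nothing.
It fails at once if the rod is loaded with more than 12 N by the pusher (or the head hit with it) (contact force between pusher and head above 12 N or contact force between pusher and rod_bend2 above 12 N or contact force between pusher and rod_bend2b above 12 N or contact force between pusher and rod_mid above 12 N or contact force between pusher and rod_bend1 above 12 N or contact force between pusher and rod_bend1b above 12 N or contact force between pusher and rod_load above 12 N or contact force between pusher and rod_end above 12 N).
It fails at once if the washers are pressed on the rod or nose with more than 20 N (contact force between any of washer1, washer2, washer3 and head above 20 N or contact force between any of washer1, washer2, washer3 and rod_bend2 above 20 N).
It fails at once if the robot presses on the rod or the head with more than 20 N (contact force between the arm and head above 20 N or contact force between the arm and rod_bend2 above 20 N or contact force between the arm and rod_bend2b above 20 N or contact force between the arm and rod_mid above 20 N or contact force between the arm and rod_bend1 above 20 N or contact force between the arm and rod_bend1b above 20 N or contact force between the arm and rod_load above 20 N or contact force between the arm and rod_end above 20 N).
It fails at once if a bystander is moved by more than 20 mm (distance of any of last, heel1, heel2, heel3, hammer, driver, glue from where it was at the start of the episode above 0.02 m).
It also fails if it takes over 70 s, if anything falls off the work surface, if the arm or the gripper's body presses on something with over 40 N, if the wrist force passes 120 N, or if a joint passes its speed limit or range.

## Working session

There is one attempt and no reset: what is moved stays moved. The work goes in short steps, Python scripts to look and compute and a shell command to move; the robot and the scene stay as the last step left them, time stands still between calls to the robot, and variables do not carry over. Pictures are saved under pics/ and viewed, at most 10 in all, crops included, and the job is handed in when it is done.

```bash
mkdir -p pics; cat > h.py <<'E'
import numpy as np, cv2
from scipy.spatial.transform import Rotation as R
from bench import bot, vision, boxes_of, masks_of
def cloud(f):
    K=f["camera_matrix"];d=f["depth"];v,u=np.mgrid[0:384,0:512]
    p=np.stack([(u-K[0,2])/K[0,0]*d,-(v-K[1,2])/K[1,1]*d,-d],-1)
    E=f["extrinsics"];return p@E[:3,:3].T+E[:3,3]
def save(f,n,crop=None,s=1):
    im=f["pixels"][:,:,::-1]
    if crop: im=im[crop[0]:crop[1],crop[2]:crop[3]]
    cv2.imwrite("pics/"+n,cv2.resize(im,None,fx=s,fy=s,interpolation=cv2.INTER_CUBIC))
E
cat > a.py <<'E'
from h import *
S=bot.get_state();print({k:np.round(v,3) for k,v in S.items()})
fs={}
for c in ["scene","side"]:
    f=vision.grab_frame(c);fs[c]=f;P=cloud(f);np.savez(c+".npz",P=P,**f)
    print(c,f["camera_matrix"].round(1).tolist(),f["extrinsics"].round(3).tolist())
    for n in ["pusher","head","washer1","rod_tip","bore","nose","heel1","heel3","last","hammer","driver","glue"]:
        for m in masks_of(n,c)[:4]:
            r=m["region"]&(f["depth"]>0)
            q=P[r]
            if len(q): print(n,round(m["p"],2),np.round(m["pixel"]),len(q),np.median(q,0).round(3),np.percentile(q,2,0).round(3),np.percentile(q,98,0).round(3))
im=np.vstack([fs["scene"]["pixels"],fs["side"]["pixels"]])[:,:,::-1]
cv2.imwrite("pics/s0.png",cv2.resize(fs["scene"]["pixels"][:,:,::-1],(800,600)))
cv2.imwrite("pics/s1.png",cv2.resize(fs["side"]["pixels"][:,:,::-1],(800,600)))
E
python3 a.py
```

```text
{'t': np.float64(0.0), 'joint_positions': array([-4.8480e+00,  2.0127e+01,  9.4677e+01,  1.0000e-03,  6.5266e+01,
       -4.8470e+00]), 'qvel': array([-0.003, -0.093, -0.038,  0.012,  0.115, -0.051]), 'effort': array([ 1.0000e-03, -5.0611e+01, -2.9141e+01,  0.0000e+00,  5.0000e-03,
        0.0000e+00]), 'eef_pos': array([0.55 , 0.   , 0.404]), 'eef_rot': array([-1.7993e+02, -7.0000e-03,  8.9999e+01]), 'contact_force': array([-0.649, -0.007, -0.177]), 'moment': array([ 0.038, -0.02 , -0.009]), 'finger_force': np.float64(0.0), 'width': np.float64(0.085)}
scene [[429.7, 0.0, 256.0], [0.0, 429.7, 190.1], [0.0, 0.0, 1.0]] [[-0.595, -0.499, 0.63, 1.266], [0.804, -0.381, 0.457, 0.505], [0.011, 0.778, 0.628, 0.769], [0.0, 0.0, 0.0, 1.0]]
pusher 0.67 [150. 178.] 226 [ 0.52  -0.337  0.032] [ 0.497 -0.35  -0.001] [ 0.534 -0.328  0.092]
head 0.62 [263. 393.] 9193 [0.645 0.386 0.115] [0.579 0.269 0.009] [0.677 0.452 0.263]
washer1 0.55 [150. 174.] 238 [ 0.52  -0.337  0.028] [ 0.46  -0.376 -0.003] [ 0.534 -0.328  0.091]
washer1 0.46 [221. 324.] 94 [0.605 0.215 0.114] [0.588 0.207 0.094] [0.616 0.2
[... 2382 characters left out ...]
 0.683 -0.243  0.009] [ 0.735 -0.191  0.063]
heel3 0.64 [214. 324.] 428 [ 0.749 -0.114  0.058] [ 0.724 -0.137  0.012] [ 0.783 -0.078  0.062]
last 0.81 [188. 333.] 1439 [ 0.802 -0.052  0.046] [ 0.761 -0.136  0.002] [0.846 0.084 0.089]
last 0.62 [312. 270.] 254 [ 0.511 -0.349  0.039] [ 0.497 -0.357 -0.   ] [ 0.533 -0.319  0.096]
hammer 0.71 [312. 270.] 220 [ 0.51  -0.349  0.04 ] [ 0.496 -0.357  0.005] [ 0.528 -0.339  0.096]
hammer 0.59 [266. 193.] 1051 [ 0.361 -0.167  0.024] [ 0.306 -0.315  0.007] [ 0.389 -0.066  0.029]
driver 0.62 [188. 195.] 205 [0.408 0.113 0.023] [0.388 0.072 0.009] [0.427 0.166 0.028]
glue 0.86 [135. 176.] 519 [0.399 0.338 0.057] [ 0.368  0.324 -0.001] [0.433 0.443 0.088]
```

View pics/s0.png

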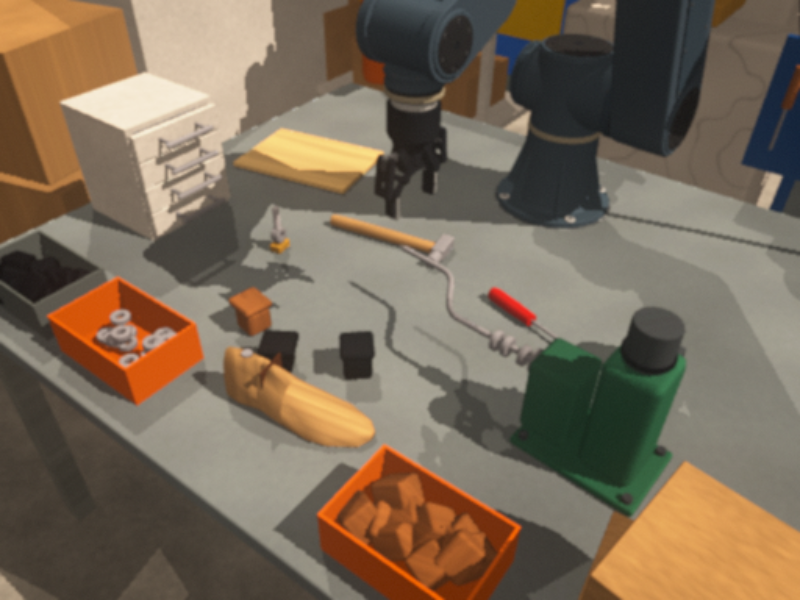

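View pics/s1.png

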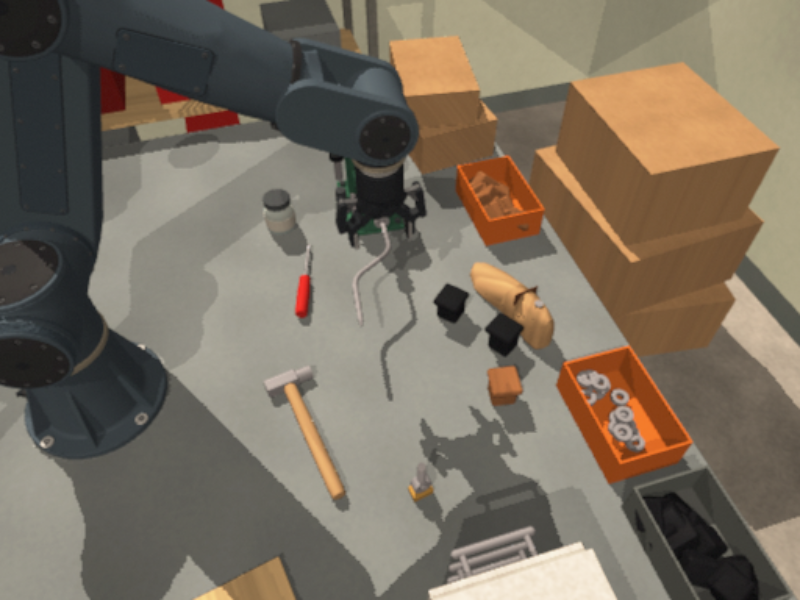

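```bash
cat > b.py <<'E'
from h import *
for c in ["scene","side"]:
    P=np.load(c+".npz")["P"]
    m=(P[...,2]>.095)&(P[...,2]<.135)&(P[...,1]<.29)&(P[...,1]>-.12)&(P[...,0]>.4)&(P[...,0]<.75)
    q=P[m]
    # bin by y
    for y in np.arange(-.12,.29,.01):
        s=q[(q[:,1]>=y)&(q[:,1]<y+.01)]
        if len(s): print(c,round(y+.005,3),len(s),np.median(s,0).round(4),s[:,0].min().round(3),s[:,0].max().round(3))
E
python3 b.py
```

```text
scene -0.065 2 [ 0.4913 -0.0629  0.1078] 0.491 0.492
scene -0.055 8 [ 0.4932 -0.0559  0.1102] 0.489 0.498
scene -0.045 13 [ 0.4967 -0.045   0.1113] 0.489 0.501
scene -0.035 11 [ 0.4978 -0.0343  0.1102] 0.492 0.499
scene -0.025 12 [ 0.4973 -0.0247  0.1107] 0.494 0.502
scene -0.015 10 [ 0.4993 -0.015   0.1102] 0.496 0.503
scene -0.005 13 [ 0.5013 -0.0043  0.1126] 0.496 0.504
scene 0.005 13 [0.5017 0.0048 0.1119] 0.497 0.505
scene 0.015 13 [0.5034 0.0149 0.1116] 0.497 0.508
scene 0.025 11 [0.5038 0.0247 0.1116] 0.5 0.508
scene 0.035 13 [0.5058 0.0352 0.1128] 0.501 0.51
scene 0.045 14 [0.5097 0.0442 0.1126] 0.504 0.514
scene 0.055 13 [0.5165 0.0551 0.1133] 0.508 0.522
scene 0.065 15 [0.5239 0.0643 0.1127] 0.513 0.541
scene 0.075 21 [0.5414 0.0752 0.1134] 0.529 0.557
scene 0.085 22 [0.5603 0.0844 0.1128] 0.544 0.573
scene 0.095 18 [0.5766 0.0952 0.1134] 0.564 0.585
scene 0.105 16 [0.5869 0.1049 0.1126] 0.58 0.593
scene 0.115 16 [0.5935 0.1152 0.1133] 0.587 0.6
scene 0.125 15 [0.596  0.1259 0.112 ] 0.591 0.599
scene 0.135 18 [0.5962 0.1352 0.1122] 0.59 0.602
scene 0.145 16 [0.598  0.1452 0
[... 1438 characters left out ...]
98 0.0752 0.114 ] 0.53 0.56
side 0.085 20 [0.5684 0.0857 0.1143] 0.555 0.579
side 0.095 10 [0.5809 0.0953 0.114 ] 0.57 0.588
side 0.105 10 [0.5879 0.1066 0.114 ] 0.582 0.594
side 0.115 7 [0.5913 0.116  0.1146] 0.586 0.596
side 0.125 8 [0.5917 0.1261 0.1146] 0.588 0.595
side 0.135 6 [0.5937 0.1365 0.1126] 0.589 0.599
side 0.145 8 [0.5951 0.1447 0.1141] 0.591 0.598
side 0.155 6 [0.5935 0.1556 0.1128] 0.591 0.6
side 0.165 8 [0.5973 0.1653 0.113 ] 0.593 0.601
side 0.175 8 [0.5966 0.1753 0.1151] 0.592 0.599
side 0.185 34 [0.5964 0.1867 0.1116] 0.582 0.613
side 0.195 4 [0.5859 0.1914 0.1099] 0.584 0.594
side 0.205 1 [0.6069 0.2031 0.0984] 0.607 0.607
side 0.285 1 [0.5683 0.2883 0.1153] 0.568 0.568
```

The scene view shows the rod's tip near (405,248) running to the washers at (495–525,345) in front of the green head, and the pusher at (278,240). The side view shows the tip at (360,320) and the pusher at (420,485). The heels stand off to the right of the rod, so I'll fit the rod's shape now and then look at the pusher from the wrist.

```bash
cat > fit.py <<'E'
from h import *
from scipy.optimize import least_squares
def line(p,n=400):
    # nose x,y, heading h (head +y), L3,t2,L2,t1,L1 ; returns s(from nose), xy, heading, walking back from nose
    x,y,h,L3,t2,L2,t1,L1=p; r=.04
    T=L3+r*t2+L2+r*t1+L1; s=np.linspace(0,T,n)
    hd=h-np.clip((s-L3)/r,0,t2)+np.clip((s-L3-r*t2-L2)/r,0,t1)  # heading angle of +travel direction
    return s,T,hd
def curve(p,n=500):
    s,T,hd=line(p,n); ds=s[1]
    m=(hd[1:]+hd[:-1])/2
    X=p[0]-np.r_[0,np.cumsum(np.cos(m)*ds)]; Y=p[1]-np.r_[0,np.cumsum(np.sin(m)*ds)]
    return s,np.c_[X,Y],hd
if __name__=="__main__":
    Q=[];C=[]
    for i,c in enumerate(["scene","side"]):
        P=np.load(c+".npz")["P"]
        m=(P[...,2]>.1)&(P[...,2]<.125)&(P[...,1]<(.183,.175)[i])&(P[...,1]>-.1)&(P[...,0]>.45)&(P[...,0]<.65)
        q=P[m];Q.append(q);C+= [i]*len(q)
    Q=np.vstack(Q);C=np.array(C)
    p0=np.r_[.606,.26,np.pi/2-.1,.125,1.05,.06,1.05,.085]
    def res(v):
        p=v[:8];o=v[8:].reshape(2,3);s,xy,hd=curve(p)
        q=Q+o[C]
        d=np.sqrt(((q[:,None,:2]-xy[None])**2).sum(-1)).min(1)
        r=np.hypot(d,q[:,2]-.11)-.005
        return np.r_[r/.002,o.ravel()/.002*3]
    f=least_squares(res,np.r_[p0,np.zeros(6)],loss="soft_l1",diff_step=1e-4)
    p=f.x[:8];s,xy,hd=curve(p)
    print("nose",p[:2],"head",np.degrees(p[2]),"L3,t2,L2,t1,L1",p[3],np.degrees(p[4]),p[5],np.degrees(p[6]),p[7])
    print("off mm",f.x[8:]*1e3,"rms",np.sqrt(np.mean((res(f.x)[:len(Q)]*.002)**2)),"tip",xy[-1],np.degrees(hd[-1]))
    np.save("rod.npy",p)
    P=np.load("scene.npz")["P"];px=np.load("scene.npz")["pixels"].astype(int)
    # washers: centers along axis; head front nose
    u=np.array([np.cos(p[2]),np.sin(p[2])]);w=np.array([u[1],-u[0]])
    m=(P[...,2]>.085)&(P[...,2]<.135)&(P[...,0]>.57)&(P[...,0]<.65)&(P[...,1]>.18)&(P[...,1]<.3)
    q=P[m];a=(q[:,:2]-p[:2])@u;b=(q[:,:2]-p[:2])@w;g=px[m]
    for k in np.arange(-.08,.04,.004):
        t=(a>=k)&(a<k+.004)
        if t.any(): print(round(k,3),t.sum(),np.percentile(b[t],[2,98]).round(3),q[t,2].max().round(3),np.median(g[t],0))
E
python3 fit.py
```

```text
nose [0.60258659 0.2560535 ] head 85.83190999183793 L3,t2,L2,t1,L1 0.132545234563085 55.52171484612366 0.05889724893209099 52.17586643575694 0.09197655474704561
off mm [ 0.11026988 -0.53784998  1.11203779 -0.05448415  0.52640836 -0.5430823 ] rms 0.0013766620883109608 tip [ 0.49090204 -0.05798193] 82.48606158147122
-0.08 1 [-0.001 -0.001] 0.113 [146. 133. 125.]
-0.076 7 [-0.001  0.006] 0.114 [114. 103.  98.]
-0.072 1 [0.008 0.008] 0.118 [117. 107. 101.]
-0.068 15 [-0.001  0.016] 0.123 [130. 125. 115.]
-0.064 22 [-0.006  0.017] 0.124 [132.  123.5 113.5]
-0.06 51 [-0.012  0.016] 0.124 [123. 113. 107.]
-0.056 7 [-0.002  0.006] 0.114 [93. 86. 80.]
-0.052 5 [0.002 0.015] 0.122 [132. 121. 113.]
-0.048 24 [-0.006  0.017] 0.123 [122.  114.5 106.5]
-0.044 33 [-0.008  0.016] 0.125 [134. 122. 116.]
-0.04 36 [-0.011  0.015] 0.123 [137.  124.5 116. ]
-0.036 7 [0.    0.005] 0.114 [121. 110. 104.]
-0.032 8 [-0.     0.005] 0.115 [134.  126.5 117. ]
-0.028 8 [-0.002  0.006] 0.114 [101.5  94.   88. ]
-0.024 3 [0.008 0.014] 0.12 [109. 100.  93.]
-0.02 21 [-0.006  0.016] 0.123 [121. 114. 105.]
-0.016 31 [-0.003  0.017] 0.123 [119. 109. 102.]
-0.012 41 [-0.013  0.015] 0.123 [102.  93.  87.]
-0.008 5 [-0.     0.005] 0.114 [83. 77. 73.]
-0.004 2 [0.011 0.014] 0.122 [85.5 78.5 74.5]
0.0 27 [-0.007  0.02 ] 0.129 [99. 91. 83.]
0.004 9 [-0.007  0.013] 0.128 [78. 74. 68.]
0.008 6 [-0.015  0.035] 0.135 [71.  75.5 65.5]
0.012 24 [0.035 0.038] 0.133 [67. 73. 62.]
0.016 29 [0.036 0.04 ] 0.134 [37. 53. 39.]
0.02 31 [0.036 0.04 ] 0.133 [35. 54. 39.]
0.024 30 [0.036 0.04 ] 0.133 [35.5 53.  39. ]
0.028 29 [0.036 0.04 ] 0.135 [35. 53. 39.]
0.032 31 [0.036 0.04 ] 0.133 [35. 53. 39.]
0.036 35 [0.034 0.04 ] 0.135 [35. 53. 38.]
```

```bash
python3 -m creep '150 -20 0 0 0 0 0; 150 -20 0 0 0 0 0;150 -20 0 0 0 0 0' | head -c 600
```

```text
t: 1.6
eef_pos: [0.5297, 0.1501, 0.4048]
eef_rot: [180.0, -0.0, 89.9]
contact_force: [0.7, -0.6, 0.7]
width: 0.0853
finger_force: 0.0
```

That shift went to +y, away from the pusher. It does put the wrist camera above the rod, so I'll take a picture there.

```bash
cat >> h.py <<'E'
def wrist(name=None,crop=None,s=1):
    S=bot.get_state();f=vision.grab_frame("wrist");K=f["camera_matrix"];d=f["depth"]
    v,u=np.mgrid[0:384,0:512];a=(u-K[0,2])/K[0,0];b=(v-K[1,2])/K[1,1]
    th=np.hypot(a,b);k=np.tan(np.minimum(th,1.5))/np.maximum(th,1e-9)
    p=np.stack([a*k*d,-b*k*d,-d],-1);M=f["mount"];p=p@M[:3,:3].T+M[:3,3]
    Rm=R.from_euler("xyz",S["eef_rot"],degrees=True).as_matrix()
    P=p@Rm.T+np.array(S["eef_pos"]);P[d<=0]=np.nan
    if name: save(f,name,crop,s)
    return S,f,P
E
cat > c.py <<'E'
from h import *
S,f,P=wrist("w0.png",None,1.5);np.savez("wrist0.npz",P=P,px=f["pixels"])
print(f["camera_matrix"],f["mount"].round(3),np.isfinite(P[...,0]).mean())
m=(P[...,2]>.095)&(P[...,2]<.135)&(P[...,0]>.45)&(P[...,0]<.66)&(P[...,1]<.26)
q=P[m];print(len(q))
for y in np.arange(-.08,.26,.02):
    s=q[(q[:,1]>=y)&(q[:,1]<y+.02)]
    if len(s): print(round(y+.01,3),len(s),np.median(s,0).round(4))
E
python3 c.py
```

```text
[[297.31863964   0.         263.81004169]
 [  0.         297.31863964 194.52950964]
 [  0.           0.           1.        ]] [[ 0.     0.944  0.329  0.085]
 [ 1.    -0.     0.     0.   ]
 [ 0.     0.329 -0.944  0.03 ]
 [ 0.     0.     0.     1.   ]] 0.9960072835286459
4232
-0.05 14 [ 0.4949 -0.0416  0.1142]
-0.03 89 [ 0.4933 -0.0299  0.1144]
-0.01 103 [ 0.4965 -0.0088  0.1145]
0.01 111 [0.4985 0.0101 0.1145]
0.03 123 [0.5007 0.0307 0.1144]
0.05 180 [0.5081 0.0511 0.1144]
0.07 331 [0.532  0.0711 0.1143]
0.09 350 [0.563  0.0892 0.1143]
0.11 216 [0.5853 0.1092 0.1144]
0.13 205 [0.5907 0.1301 0.1143]
0.15 218 [0.5922 0.1506 0.1143]
0.17 226 [0.5938 0.1698 0.1145]
0.19 524 [0.5943 0.1931 0.1192]
0.21 515 [0.5956 0.2115 0.1197]
0.23 406 [0.5983 0.2347 0.1163]
0.25 621 [0.599  0.254  0.1213]
```

View pics/w0.png

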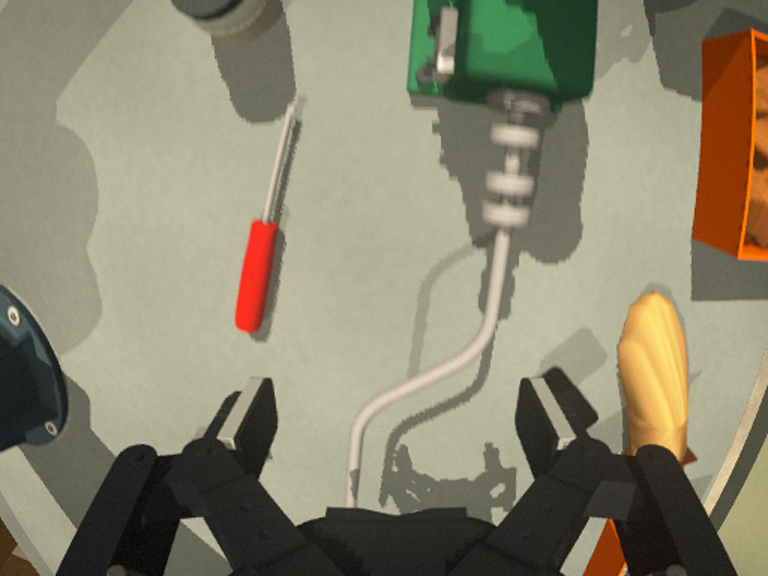

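The wrist picture shows the whole rod from (352,500) through both bends at (365,410) and (480,345), with the three washers at (505,215), (510,182) and (513,135). I'll refit with this cloud and move to the pusher.

```bash
cat > fit2.py <<'E'
from fit import *
Q=[];C=[]
for i,c in enumerate(["scene","side","wrist0"]):
    P=np.load(c+".npz")["P"]
    m=(P[...,2]>.1)&(P[...,2]<.125)&(P[...,1]<(.183,.175,.178)[i])&(P[...,1]>-.1)&(P[...,0]>.45)&(P[...,0]<.65)
    q=P[m];Q.append(q);C+=[i]*len(q)
Q=np.vstack(Q);C=np.array(C);W=np.array([.002,.002,.001])[C]
p0=np.load("rod.npy")
def res(v):
    p=v[:8];o=np.r_[v[8:],0,0,0].reshape(3,3);o[2,2]=v[14] ;s,xy,hd=curve(p,300)
    q=Q+o[C];d=np.sqrt(((q[:,None,:2]-xy[None])**2).sum(-1)).min(1)
    r=np.hypot(d,q[:,2]-.11)-.005
    return np.r_[r/W,v[8:]/.003*3]
f=least_squares(res,np.r_[p0,np.zeros(7)],loss="soft_l1",diff_step=1e-4)
p=f.x[:8]
r=res(f.x)[:len(Q)]*W
print("off",(f.x[8:]*1e3).round(1),"rms",[round(1e3*np.sqrt(np.mean(r[C==i]**2)),2) for i in range(3)])
# nose face & tip: from the wrist/scene clouds along axes
u=np.array([np.cos(p[2]),np.sin(p[2])]);w=np.array([u[1],-u[0]])
P=np.load("wrist0.npz")["P"]
a=(P[...,:2]-p[:2])@u;b=(P[...,:2]-p[:2])@w
m=(P[...,2]>.117)&(P[...,2]<.135)&(abs(b)<.012)&(a>-.09)&(a<.02)
print("profile",[(round(k*1e3),int((m&(a>=k)&(a<k+.002)).sum())) for k in np.arange(-.09,.02,.002)])
s,xy,hd=curve(p)
print("nose",p[:2].round(4),"h",np.degrees(p[2]).round(2),"L3,t2,L2,t1,L1",p[3].round(4),np.degrees(p[4]).round(1),p[5].round(4),np.degrees(p[6]).round(1),p[7].round(4))
print("tip",xy[-1].round(4),np.degrees(hd[-1]).round(2))
ut=np.array([np.cos(hd[-1]),np.sin(hd[-1])])
for i in (0,1): print("tip extents",np.sort(((Q[C==i]+f.x[8+3*i:11+3*i])[:,:2]-xy[-1])@ut)[:5].round(4))
np.save("rod.npy",p)
E
python3 fit2.py
```

```text
Traceback (most recent call last):
  File "fit2.py", line 14, in <module>
    f=least_squares(res,np.r_[p0,np.zeros(7)],loss="soft_l1",diff_step=1e-4)
  File "fit2.py", line 10, in res
    p=v[:8];o=np.r_[v[8:],0,0,0].reshape(3,3);o[2,2]=v[14] ;s,xy,hd=curve(p,300)
              ~~~~~~~~~~~~~~~~~~~~~~~~~~^^^^^
ValueError: cannot reshape array of size 10 into shape (3,3)
```

```bash
for i in 1; do python3 -m creep '-48 0 0 0 0 0 0; -96 0 0 0 0 0 0;-144 0 0 0 0 0 0;-192 0 0 0 0 0 0;-240 0 0 0 0 0 0' >/dev/null; python3 -m creep '-48 -5 0 0 0 0 0; -96 -10 0 0 0 0 0;-144 -15 10 0 0 0 0;-180 -20 10 0 0 0 0;-180 -20 10 0 0 0 0'; done
```

```text
t: 2.65
eef_pos: [0.5093, -0.275, 0.3943]
eef_rot: [-180.0, 0.0, 89.8]
contact_force: [0.3, 0.6, 1.0]
width: 0.085
finger_force: 0.0
```

```bash
sed -i 's/np.r_\[v\[8:\],0,0,0\]/np.r_[v[8:14],0,0,0]/' fit2.py; python3 fit2.py
cat > d.py <<'E'
from h import *
import sys
S,f,P=wrist(sys.argv[1],None,1.5);np.savez(sys.argv[1][:-4]+".npz",P=P,px=f["pixels"])
print(S["eef_pos"],S["eef_rot"])
m=(abs(P[...,0]-.515)<.05)&(abs(P[...,1]+.34)<.06)
for lo,hi in [(.008,.0155),(.0152,.018),(.02,.05),(.055,.09),(.093,.1)]:
    q=P[m&(P[...,2]>lo)&(P[...,2]<hi)]
    if len(q)>5: print(lo,len(q),q.mean(0).round(4),cv2.minAreaRect(((q[:,:2])*1e3).astype(np.float32)))
E
python3 d.py w1.png
```

```text
off [-1.2 -0.5  1.1 -1.2  0.9 -0.6 -0.3] rms [np.float64(1.27), np.float64(1.52), np.float64(0.58)]
profile [(-90, 0), (-88, 0), (-86, 0), (-84, 0), (-82, 0), (-80, 0), (-78, 0), (-76, 0), (-74, 0), (-72, 21), (-70, 54), (-68, 62), (-66, 57), (-64, 57), (-62, 38), (-60, 0), (-58, 0), (-56, 0), (-54, 11), (-52, 56), (-50, 61), (-48, 60), (-46, 59), (-44, 47), (-42, 0), (-40, 0), (-38, 0), (-36, 0), (-34, 0), (-32, 0), (-30, 0), (-28, 0), (-26, 12), (-24, 61), (-22, 58), (-20, 59), (-18, 63), (-16, 44), (-14, 0), (-12, 0), (-10, 0), (-8, 0), (-6, 13), (-4, 79), (-2, 61), (0, 66), (2, 60), (4, 67), (6, 71), (8, 0), (10, 0), (12, 0), (14, 0), (16, 0), (18, 0)]
nose [0.6026 0.2583] h 85.14 L3,t2,L2,t1,L1 0.1353 54.2 0.06 51.9 0.0918
tip [ 0.4899 -0.0586] 82.83
tip extents [-0.0052 -0.0044 -0.0017  0.0002  0.0004]
tip extents [-0.0045 -0.0035 -0.0035 -0.0011  0.0013]
[ 0.50926642 -0.27502421  0.39425708] [-1.79980046e+02  3.11777677e-02  8.97764346e+01]
0.008 102 [ 0.512  -0.333   0.0131] ((512.4174194335938, -340.1503601074219), (36.28721618652344, 19.834070205688477), 8.324302673339844)
0.0152 134 [ 0.5135 -0.3353  0.0162] ((514.1929321289062, -336.5906066894531), (19.035545349121094, 37.68083953857422), 79.08451080322266)
0.02 413 [ 0.5128 -0.3383  0.0396] ((512.8587036132812, -342.42474365234375), (31.790679931640625, 18.100021362304688), 9.63477611541748)
0.055 175 [ 0.513  -0.3377  0.0735] ((513.6591796875, -338.55450439453125), (5.373220920562744, 13.206932067871094), 80.85237121582031)
0.093 117 [ 0.513  -0.3421  0.095 ] ((513.107177734375, -342.3892517089844), (11.923914909362793, 12.886137962341309), 76.79336547851562)
```

View pics/w1.png

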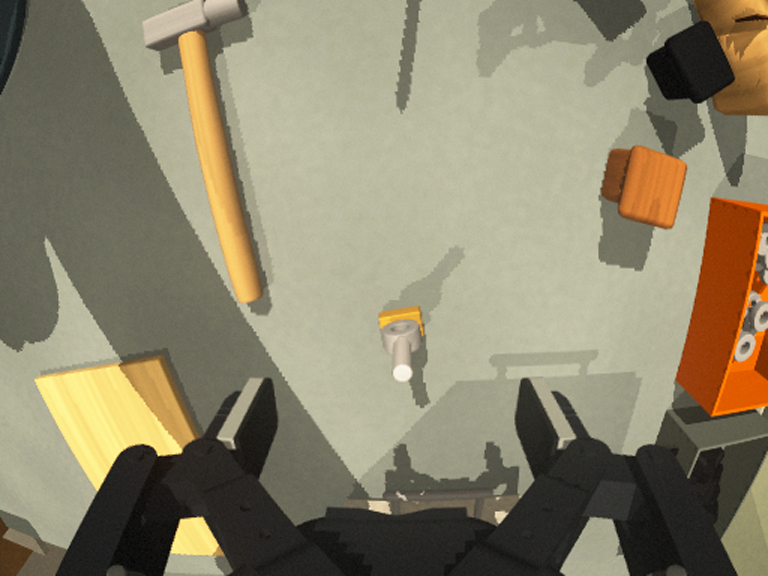

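The wrist view shows the pusher standing upright, post top at (402,373) and foot front edge from (380,320) to (420,310). Its yaw is about +9°, the post centre is at (0.513, -0.342), and the top is measured at 95 mm. I'll grasp with the tool yaw matched.

```bash
python3 -m creep '-34 2 0 0 0 -0.08 0; -67 4 0 0 0 -0.16 0; -67.4 4 40 0 0 -0.16 0; -67.4 4 80 0 0 -0.16 0; -67.4 4 100 0 0 -0.16 0'; python3 d.py w2.png
```

```text
t: 3.2
eef_pos: [0.5139, -0.3372, 0.2915]
eef_rot: [-179.8, -0.2, 99.2]
contact_force: [0.3, 0.5, -0.1]
width: 0.0854
finger_force: 0.0
[ 0.51388082 -0.33720003  0.29152584] [-1.79848850e+02 -1.78350195e-01  9.92152035e+01]
0.008 173 [ 0.5105 -0.3329  0.0129] ((513.7021484375, -335.4471740722656), (18.54369354248047, 39.03474807739258), 80.35221862792969)
0.0152 249 [ 0.5126 -0.3347  0.0162] ((512.5946655273438, -342.03289794921875), (35.338104248046875, 22.538654327392578), 9.028048515319824)
0.02 837 [ 0.5122 -0.3386  0.0403] ((512.5492553710938, -342.70526123046875), (31.289657592773438, 18.324893951416016), 9.736030578613281)
0.055 398 [ 0.5123 -0.3378  0.0737] ((512.446044921875, -339.625), (14.108738899230957, 7.737112998962402), 9.48931884765625)
0.093 326 [ 0.513  -0.3421  0.095 ] ((513.1038208007812, -342.4858093261719), (13.174444198608398, 12.834309577941895), 52.40631103515625)
```

```bash
python3 -m creep '0 -0.5 30 0 0 0 0; 0 -0.5 55 0 0 0 0; 0 -0.5 61 0 0 0 0;0 -0.5 61 0 0 0 0;0 -0.5 61 0 0 0 0' ; python3 -m creep '0 0 0 0 0 0 1; 0 0 0 0 0 0 1; 0 0 0 0 0 0 1;0 0 0 0 0 0 1;0 0 0 0 0 0 1'
```

```text
t: 3.75
eef_pos: [0.5143, -0.3387, 0.2353]
eef_rot: [179.9, 0.1, 99.2]
contact_force: [-0.3, 0.7, -0.4]
width: 0.0853
finger_force: 0.0
t: 4.25
eef_pos: [0.5137, -0.3388, 0.2338]
eef_rot: [-180.0, 0.0, 99.2]
contact_force: [1.1, 0.1, 1.0]
width: 0.0126
finger_force: 50.8
```

```bash
python3 -m creep '0 0 -38 0 0 0 1; 0 0 -76 0 0 0 1; 40 2 -76 0 0 0.1 1;80 4 -76 0 0 0.2 1;120 6 -76 0 0 0.29 1' >/dev/null; python3 -m creep '0 0 0 0 0 0 1; 0 0 0 0 0 0 1;0 0 0 0 0 0 1';cat > e.py <<'E'
from h import *
import sys
S,f,P=wrist(sys.argv[1] if len(sys.argv)>1 else None,None,1.5)
Rm=R.from_euler("xyz",S["eef_rot"],degrees=True).as_matrix()
T=(P-np.array(S["eef_pos"]))@Rm   # tool coords
print(np.round(S["eef_pos"],4),np.round(S["eef_rot"],2))
m=(abs(T[...,0])<.06)&(abs(T[...,1])<.03)
for n,lo,hi in [("foot top",.213,.2165),("foot side",.2175,.232),("ring",.182,.212),]:
    q=T[m&(T[...,2]>lo)&(T[...,2]<hi)]
    if len(q)>5: print(n,len(q),q.mean(0).round(4),q.min(0).round(4),q.max(0).round(4),cv2.minAreaRect((q[:,:2]*1e3).astype(np.float32)))
h=T[m&(T[...,2]>.1)];print(np.histogram(h[:,2],np.arange(.1,.26,.005)))
E
python3 e.py w3.png
```

```text
t: 5.05
eef_pos: [0.5006, -0.22, 0.3097]
eef_rot: [180.0, 0.0, 82.6]
contact_force: [0.9, 0.4, -1.6]
width: 0.0127
finger_force: 58.7
[ 0.5006 -0.22    0.3097] [1.7999e+02 2.0000e-02 8.2570e+01]
foot top 22 [ 0.0047 -0.0005  0.2154] [ 0.0012 -0.0169  0.2131] [0.0067 0.0151 0.2165] ((4.382221698760986, -0.8226680755615234), (31.893064498901367, 4.865419864654541), 86.89794921875)
foot side 638 [ 6.200e-03 -2.000e-04  2.216e-01] [-0.005  -0.0187  0.2175] [0.0086 0.0173 0.2319] ((1.7813081741333008, -0.6726398468017578), (36.052825927734375, 13.532914161682129), 89.79086303710938)
ring 1107 [ 0.0034 -0.0003  0.196 ] [-0.0044 -0.0164  0.1821] [0.0055 0.0154 0.2119] ((0.5959916114807129, -0.49669647216796875), (31.70871925354004, 9.73731803894043), 89.64968872070312)
(array([ 812,  500,  182, 1742,  957,  931,  335, 1066,  471,  522,  441,
        425,  354,  238,  137,   84,  164,  241,  179,  126,  149,  243,
         46,  534,  134,  126,   32,    0,    0,    0,    0]), array([0.1  , 0.105, 0.11 , 0.115, 0.12 , 0.125, 0.13 , 0.135, 0.14 ,
       0.145, 0.15 , 0.155, 0.16 , 0.165, 0.17 , 0.175, 0.18 , 0.185,
       0.19 , 0.195, 0.2  , 0.205, 0.21 , 0.215, 0.22 , 0.225, 0.23 ,
       0.235, 0.24 , 0.245, 0.25 , 0.255]))
```

View pics/w3.png

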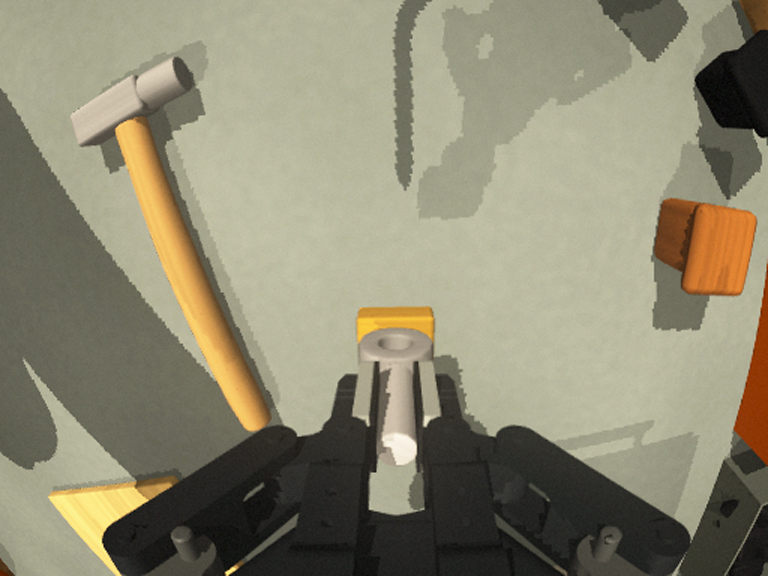

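The wrist view shows the pusher held upright. Ring bore is at (395,343), foot edge at (357–434,310), square to the tool and 3.6 mm behind the tool axis. I'll move up close in front of the tip and measure the rod in the same view.

```bash
python3 -m creep '30 -10 0 0 0 0 1; 60 -20 0 0 0 0 1;90 -30 0 0 0 0 1; 90 -30 0 0 0 0 1;90 -30 0 0 0 0 1'; cat > g.py <<'E'
from h import *
import sys
from scipy.optimize import least_squares
S,f,P=wrist(sys.argv[1] if len(sys.argv)>1 else None,None,1.5)
Rm=R.from_euler("xyz",S["eef_rot"],degrees=True).as_matrix()
T=(P-np.array(S["eef_pos"]))@Rm
print(np.round(S["eef_pos"],4),np.round(S["eef_rot"],2))
m=(P[...,2]>.1)&(P[...,2]<.125)&(abs(T[...,1])<.05)&(T[...,0]>.01)&(T[...,0]<.25)
q=T[m]
print(len(q),"tip x",np.sort(q[:,0])[:6].round(4))
for k in np.arange(np.floor(q[:,0].min()*100)/100,.2,.01):
    s=q[(q[:,0]>=k)&(q[:,0]<k+.01)]
    if len(s)>3:
        g=least_squares(lambda v:np.hypot(s[:,1]-v[0],s[:,2]-v[1])-v[2],[s[:,1].mean(),s[:,2].max()+.004,.005],loss="soft_l1",f_scale=.0005).x if len(s)>15 else [0,0,0]
        print(round(k+.005,3),len(s),"y mid",round((s[:,1].min()+s[:,1].max())/2*1e3,1),"w",round(np.ptp(s[:,1])*1e3,1),"top z",round(np.percentile(s[:,2],3)*1e3,1),"circ",np.round(np.array(g)*1e3,1))
q=T[(abs(T[...,0])<.03)&(abs(T[...,1])<.03)&(T[...,2]>.182)&(T[...,2]<.212)]
print("ring",len(q),cv2.minAreaRect((q[:,:2]*1e3).astype(np.float32)),q[:,2].min(),q[:,2].max())
E
python3 g.py w4.png
```

```text
t: 5.6
eef_pos: [0.4827, -0.1266, 0.3098]
eef_rot: [180.0, 0.0, 82.6]
contact_force: [0.1, -1.8, -2.2]
width: 0.0122
finger_force: 58.8
[ 0.4827 -0.1266  0.3098] [1.7997e+02 2.0000e-02 8.2580e+01]
2250 tip x [0.0629 0.0629 0.063  0.063  0.0635 0.0635]
0.065 104 y mid -1.6 w 6.8 top z 195.7 circ [ -1.6 198.2   1.8]
0.075 286 y mid -1.3 w 9.6 top z 193.6 circ [ -1.3 199.    4.4]
0.085 316 y mid -1.3 w 9.5 top z 193.6 circ [ -1.5 199.1   4.6]
0.095 302 y mid -1.6 w 8.8 top z 193.7 circ [ -1.5 199.1   4.5]
0.105 318 y mid -1.9 w 9.4 top z 193.7 circ [ -1.8 199.2   4.8]
0.115 316 y mid -1.9 w 9.4 top z 193.5 circ [ -1.9 199.2   4.8]
0.125 305 y mid -1.9 w 9.4 top z 193.4 circ [ -1.9 199.    4.7]
0.135 300 y mid -2.2 w 10.0 top z 193.5 circ [ -2.1 199.3   4.9]
ring 1091 ((0.6521964073181152, -0.4679422378540039), (10.009614944458008, 31.813718795776367), 0.38693198561668396) 0.18204534341070946 0.2119935719806617
```

The rod axis sits 1.0 mm to the left of the bore and leans 0.7° left. I'll correct both, then thread it slowly.

```bash
python3 -m creep '15 -1.2 0 0 0 -0.012 1; 30 -1.3 0 0 0 -0.012 1;42 -1.5 0 0 0 -0.012 1; 42 -1.5 0 0 0 -0.012 1;42 -1.5 0 0 0 -0.012 1'; python3 g.py w5.png
```

```text
t: 6.15
eef_pos: [0.4865, -0.084, 0.3097]
eef_rot: [180.0, 0.0, 83.3]
contact_force: [-0.8, -0.3, -2.3]
width: 0.0125
finger_force: 58.8
[ 0.4865 -0.084   0.3097] [1.80e+02 1.00e-02 8.33e+01]
3540 tip x [0.0202 0.0206 0.021  0.0213 0.0214 0.0214]
0.025 125 y mid 1.0 w 7.8 top z 195.1 circ [  0.6 199.    3. ]
0.035 262 y mid 0.7 w 9.6 top z 193.8 circ [  0.7 199.3   4.8]
0.045 293 y mid 0.7 w 9.3 top z 193.8 circ [  0.7 199.1   4.7]
0.055 293 y mid 0.7 w 9.2 top z 193.7 circ [  0.7 199.2   4.7]
0.065 308 y mid 1.0 w 9.7 top z 193.8 circ [  0.7 199.2   4.9]
0.075 322 y mid 0.9 w 9.6 top z 193.6 circ [  0.8 199.2   4.9]
0.085 322 y mid 0.9 w 9.5 top z 193.3 circ [  0.9 199.    4.7]
0.095 324 y mid 0.9 w 9.4 top z 193.4 circ [  0.9 198.9   4.6]
0.105 314 y mid 0.9 w 9.4 top z 193.5 circ [  1.  199.2   4.9]
0.115 314 y mid 1.2 w 9.9 top z 193.3 circ [  1.  199.    4.7]
0.125 312 y mid 2.8 w 12.0 top z 193.5 circ [  2.3 199.5   5.2]
0.135 340 y mid 7.0 w 16.0 top z 193.2 circ [  5341.2 -91977.   92326.6]
0.145 11 y mid 10.0 w 11.2 top z 196.0 circ [0. 0. 0.]
ring 1227 ((12.639205932617188, -0.4477863311767578), (34.70750427246094, 31.84862518310547), 0.07072341442108154) 0.18204071440189867 0.2119749954755989
```

View pics/w5.png

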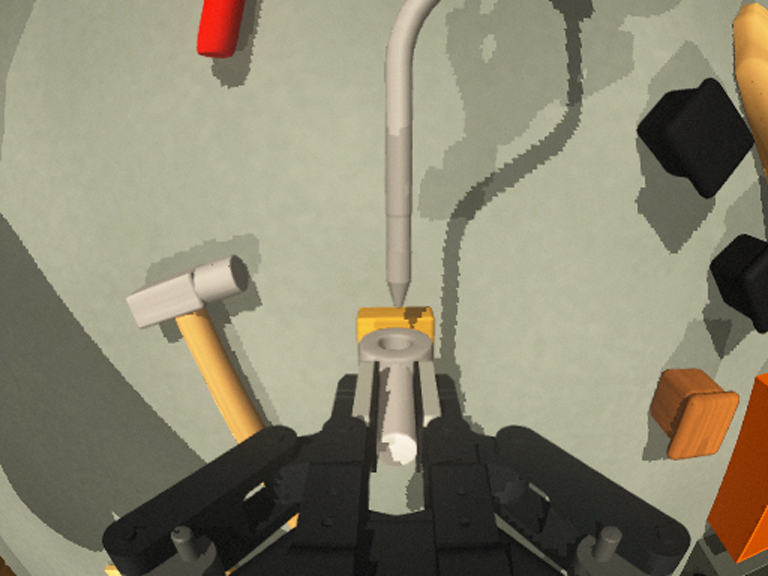

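The picture shows the tip at (399,303) and the bore at (395,343), so the rod is about 1 mm to the right. I'll shift and thread.

```bash
python3 -m creep '4 1.1 0 0 0 0.002 1; 8 1.1 0 0 0 0.002 1;12 1.1 0 0 0 0.002 1; 16 1.1 0 0 0 0.002 1;20 1.1 0 0 0 0.002 1'|sed -n '2p;4p'; python3 -m creep '4 0 0 0 0 0 1; 8 0 0 0 0 0 1;12 0 0 0 0 0 1; 16 0 0 0 0 0 1;20 0 0 0 0 0 1'|sed -n '2p;4p';  python3 g.py w6.png
```

```text
eef_pos: [0.4898, -0.0643, 0.3097]
contact_force: [0.8, -0.5, -2.9]
eef_pos: [0.4922, -0.0445, 0.3097]
contact_force: [-0.2, 0.9, -2.2]
[ 0.4922 -0.0445  0.3097] [-180.      0.     83.12]
4323 tip x [0.01   0.01   0.01   0.0102 0.0102 0.0102]
0.015 227 y mid -0.5 w 9.7 top z 193.6 circ [ -0.5 199.1   4.6]
0.025 273 y mid -0.5 w 9.7 top z 193.8 circ [ -0.5 199.2   4.8]
0.035 280 y mid -0.5 w 9.5 top z 193.6 circ [ -0.5 199.4   5. ]
0.045 287 y mid -0.5 w 9.3 top z 193.6 circ [ -0.5 199.    4.7]
0.055 297 y mid -0.8 w 9.8 top z 193.6 circ [   5930.1 -169117.8  169417. ]
0.065 319 y mid -0.8 w 9.7 top z 193.6 circ [ -0.7 199.2   5. ]
0.075 307 y mid -0.2 w 9.6 top z 193.6 circ [ -0.4 198.9   4.6]
0.085 327 y mid 1.7 w 12.2 top z 193.4 circ [  1.  199.5   5.2]
0.095 366 y mid 5.6 w 15.5 top z 193.4 circ [  5.  203.4   8.8]
0.105 434 y mid 12.8 w 21.2 top z 193.5 circ [ 12.  214.   19.3]
0.115 499 y mid 23.4 w 27.0 top z 193.5 circ [ 23.2 235.5  40.6]
0.125 480 y mid 36.2 w 27.4 top z 193.3 circ [ 36.3 230.9  36.2]
0.135 226 y mid 42.6 w 14.7 top z 193.3 circ [ 46.8 217.7  22.7]
ring 1552 ((12.801311492919922, -0.6211862564086914), (31.670400619506836, 34.25868606567383), 89.50642395019531) 0.18200305559536037 0.21195651030238968
```

Rod and ring now agree in y (both at -0.5 mm) and no force is felt. I'll go on to the first step, then refit the rod ahead from the close views.

```bash
python3 -m creep '5 0 0 0 0 0 1; 10 0 0 0 0 0 1;15 0 0 0 0 0 1; 20 -0.1 0 0 0 0 1;20 -0.1 0 0 0 0 1'|sed -n '2p;4p'
cat > fit3.py <<'E'
from fit import *
import sys,glob
def grab(tag):
    S,f,P=wrist()
    Rm=R.from_euler("xyz",S["eef_rot"],degrees=True).as_matrix()
    T=(P-np.array(S["eef_pos"]))@Rm; T[...,1]+=.0005      # camera bias in tool y, from the held ring
    q=T[(P[...,2]>.103)&(P[...,2]<.122)&(T[...,0]>.012)&(T[...,0]<.3)&(abs(T[...,1])<.2)]
    Q=q@Rm.T+np.array(S["eef_pos"])
    np.save("cl_%s.npy"%tag,Q); return S
tag=sys.argv[1];S=grab(tag)
p0=np.load("rod.npy");u=np.array([np.cos(p0[2]),np.sin(p0[2])])
Qs=[]
w=np.load("wrist0.npz")["P"];w=w[(w[...,2]>.1)&(w[...,2]<.125)&(w[...,1]<.178)&(w[...,1]>-.04)&(w[...,0]>.45)&(w[...,0]<.65)]
w=w+[.0005,0,0];Qs=[w]
for g in sorted(glob.glob("cl_*.npy")):
    q=np.load(g);Qs.append(q)
Q=np.vstack(Qs)
s,xy,hd=curve(p0)
d=np.sqrt(((Q[:,None,:2]-xy[None])**2).sum(-1));i=d.argmin(1)
k=(d.min(1)<.009)&(s[i]>.075)
Q=Q[k]; Wt=np.r_[np.full(len(Qs[0]),.0015),np.full(sum(map(len,Qs[1:])),.0007)][k]
if len(Q)>5000: j=np.random.default_rng(0).choice(len(Q),5000,False);Q=Q[j];Wt=Wt[j]
def res(v):
    s,xy,hd=curve(v[:8],300);d=np.sqrt(((Q[:,None,:2]-xy[None])**2).sum(-1)).min(1)
    return (np.hypot(d,Q[:,2]-.11+v[8])-.005)/Wt
f=least_squares(res,np.r_[p0,0],loss="soft_l1",diff_step=1e-4);p=f.x[:8]
print("rms mm",1e3*np.sqrt(np.mean((res(f.x)*Wt)**2)).round(2),"nose",p[:2].round(4),"h",np.degrees(p[2]).round(2),"L3,t2,L2,t1,L1",p[3].round(4),np.degrees(p[4]).round(1),p[5].round(4),np.degrees(p[6]).round(1),p[7].round(4),"dz",f.x[8].round(4))
np.save("rod3.npy",p)
E
cat > plan.py <<'E'
from fit import *
import sys
# usage: plan.py step_mm n  : rows along the rod from the present bore place
p=np.load("rod3.npy");s,xy,hd=curve(p,3000)
S=bot.get_state();x=np.array(S["eef_pos"]);yaw=np.radians(S["eef_rot"][2])
t=np.array([np.cos(yaw),np.sin(yaw)]);rt=np.array([t[1],-t[0]])
b=x[:2]-.0036*t
d=np.hypot(*(xy-b).T);i=d.argmin();n=np.array([np.sin(hd[i]),-np.cos(hd[i])])
kap=np.gradient(hd,s) # d(hd)/ds from nose backwards
print("s to nose-origin %.1f  side err (bore right of axis) %.2f mm  yaw err %.2f deg  z %.4f F %s"%(s[i]*1e3,(b-xy[i])@n*1e3,np.degrees(yaw-hd[i]),x[2],np.round(S["contact_force"],1)))
step,N=float(sys.argv[1])/1e3,int(sys.argv[2])
for k in range(1,N+1):
    c=(k-1)//5*5   # call start index
    def pose(m):
        sk=s[i]-step*m;j=np.abs(s-sk).argmin();h=hd[j]
        # inward offset: average direction of curvature
        w=.009;e=np.array([np.interp(sk+o,s,xy[:,0]) for o in (-w,0,w)]),np.array([np.interp(sk+o,s,xy[:,1]) for o in (-w,0,w)])
        q=np.stack(e,-1);cb=.5*q[1]+.25*(q[0]+q[2]);ch=q[0]-q[2];h=np.arctan2(ch[1],ch[0])
        tt=np.array([np.cos(h),np.sin(h)]);return cb+.0036*tt,h
    if c==0: X0,h0=x[:2],yaw
    else: X0,h0=pose(c)
    X,h=pose(k);tt=np.array([np.cos(h0),np.sin(h0)]);dd=(X-X0)*1e3
    if k%5==1: print("call")
    print("  %.1f %.1f 0 0 0 %.3f 1;"%(dd@tt,dd@[tt[1],-tt[0]],-(h-h0)))
E
python3 fit3.py a; python3 plan.py 4 20
```

```text
eef_pos: [0.4945, -0.0243, 0.3097]
contact_force: [0.4, -0.4, -2.6]
rms mm 0.0 nose [0.6039 0.2592] h 84.75 L3,t2,L2,t1,L1 0.1372 54.1 0.0591 51.9 0.0922 dz -0.0003
s to nose-origin 331.5  side err (bore right of axis) 0.24 mm  yaw err 0.61 deg  z 0.3097 F [ 0.9 -0.3 -2.5]
call
  4.0 -0.2 0 0 0 0.011 1;
  8.0 -0.1 0 0 0 0.011 1;
  12.0 -0.1 0 0 0 0.011 1;
  16.0 -0.0 0 0 0 0.011 1;
  20.0 0.0 0 0 0 0.011 1;
call
  4.0 -0.0 0 0 0 -0.000 1;
  8.0 -0.0 0 0 0 -0.000 1;
  12.0 -0.0 0 0 0 -0.000 1;
  16.0 -0.0 0 0 0 -0.000 1;
  20.0 -0.0 0 0 0 -0.000 1;
call
  4.0 -0.0 0 0 0 -0.000 1;
  8.0 -0.0 0 0 0 -0.000 1;
  12.0 -0.0 0 0 0 -0.000 1;
  16.0 0.1 0 0 0 0.010 1;
  20.0 0.3 0 0 0 0.043 1;
call
  4.0 0.3 0 0 0 0.055 1;
  7.9 1.0 0 0 0 0.132 1;
  11.7 2.1 0 0 0 0.228 1;
  15.4 3.5 0 0 0 0.328 1;
  18.9 5.3 0 0 0 0.428 1;
```

```bash
python3 -m creep '5 -0.1 0 0 0 0.005 1; 10 -0.1 0 0 0 0.005 1;15 0 0 0 0 0.005 1; 20 0 0 0 0 0.005 1;25 0 0 0 0 0.005 1'|sed -n '2p;4p'; python3 -m creep '4 0 0 0 0 0 1; 8 0 0 0 0 0 1;12 0 0 0 0 0 1;15 0 0 0 0 0 1; 15 0 0 0 0 0 1'|sed -n '2p;4p'
sed -i 's/1e3\*np.sqrt(np.mean((res(f.x)\*Wt)\*\*2)).round(2)/(1e3*np.sqrt(np.mean((res(f.x)*Wt)**2))).round(2)/' fit3.py
python3 fit3.py b; python3 plan.py 4 20;python3 g.py w7.png
```

```text
eef_pos: [0.4975, 0.0004, 0.3097]
contact_force: [0.3, -0.9, -2.0]
eef_pos: [0.4994, 0.0151, 0.3097]
contact_force: [-0.2, -1.0, -2.5]
rms mm 0.58 nose [0.604  0.2589] h 84.83 L3,t2,L2,t1,L1 0.1365 54.2 0.0595 51.8 0.0929 dz -0.0003
s to nose-origin 291.5  side err (bore right of axis) -0.08 mm  yaw err 0.41 deg  z 0.3097 F [-0.2  0.4 -2.9]
call
  4.0 0.1 0 0 0 0.007 1;
  8.0 0.2 0 0 0 0.007 1;
  12.0 0.2 0 0 0 0.007 1;
  16.0 0.3 0 0 0 0.016 1;
  20.0 0.6 0 0 0 0.046 1;
call
  4.0 0.3 0 0 0 0.053 1;
  7.9 1.0 0 0 0 0.128 1;
  11.7 2.0 0 0 0 0.224 1;
  15.4 3.4 0 0 0 0.324 1;
  19.0 5.2 0 0 0 0.424 1;
call
  3.9 0.6 0 0 0 0.100 1;
  7.8 1.5 0 0 0 0.200 1;
  11.5 2.8 0 0 0 0.292 1;
  15.2 4.2 0 0 0 0.362 1;
  18.9 5.9 0 0 0 0.410 1;
call
  4.0 0.1 0 0 0 0.026 1;
  8.0 0.2 0 0 0 0.031 1;
  12.0 0.3 0 0 0 0.031 1;
  16.0 0.5 0 0 0 0.031 1;
  20.0 0.6 0 0 0 0.031 1;
[0.4994 0.0149 0.3097] [180.     0.    82.85]
2541 tip x [0.01   0.01   0.01   0.0101 0.0101 0.0102]
0.015 250 y mid -0.5 w 9.8 top z 193.6 circ [ -0.6 199.2   4.9]
0.025 268 y mid 1.0 w 11.4 top z 193.6 circ [  0.7 199.6   5.3]
0.035 311 y mid 4.7 w 15.2 top z 193.5 circ [  4.7 202.6   8.1]
0.045 384 y mid 12.2 w 20.7 top z 193.5 circ [ -29593.  -418885.4  420124.9]
0.055 487 y mid 22.2 w 26.9 top z 193.7 circ [ -21571.2 -376490.   377303.7]
0.065 496 y mid 34.8 w 27.1 top z 193.6 circ [ 36.5 230.6  35.7]
0.075 329 y mid 41.9 w 16.1 top z 193.6 circ [ 46.8 219.2  24.3]
0.085 16 y mid 48.5 w 2.8 top z 194.3 circ [16691.1  7060.3 18001.7]
ring 1562 ((12.621114730834961, -0.5313549041748047), (31.67945098876953, 34.730045318603516), 89.58170318603516) 0.18203962840087126 0.2118958564996715
```

```bash
cat > resid.py <<'E'
from fit import *
import sys
p=np.load("rod3.npy");s,xy,hd=curve(p,1500)
for g in sys.argv[1:]:
    Q=np.load("cl_%s.npy"%g)
    d=np.sqrt(((Q[:,None,:2]-xy[None])**2).sum(-1));i=d.argmin(1);k=d.min(1)<.009;Q=Q[k];i=i[k]
    e=((Q[:,:2]-xy[i])*np.c_[np.sin(hd[i]),-np.cos(hd[i])]).sum(1)
    out=[]
    for a in np.arange(.08,.34,.01):
        m=(s[i]>=a)&(s[i]<a+.01)
        if m.sum()>20:
            lo,hi=np.percentile(e[m],[3,97]);out.append((round(a*1e3+5),round((lo+hi)/2*1e3,2),round((hi-lo)*1e3,1)))
    print(g,out)
E
python3 resid.py a b
```

```text
a [(145, np.float64(-0.42), np.float64(9.1)), (155, np.float64(-0.52), np.float64(8.8)), (165, np.float64(-0.54), np.float64(9.1)), (175, np.float64(0.1), np.float64(9.3)), (185, np.float64(0.25), np.float64(9.3)), (195, np.float64(0.03), np.float64(9.2)), (205, np.float64(-0.08), np.float64(9.2)), (215, np.float64(-0.18), np.float64(9.3)), (225, np.float64(-0.36), np.float64(9.0)), (235, np.float64(-0.17), np.float64(9.3)), (245, np.float64(0.31), np.float64(9.2)), (255, np.float64(0.28), np.float64(9.4)), (265, np.float64(-0.11), np.float64(9.4)), (275, np.float64(-0.38), np.float64(9.1)), (285, np.float64(-0.26), np.float64(9.3)), (295, np.float64(-0.16), np.float64(9.4)), (305, np.float64(-0.04), np.float64(9.6)), (315, np.float64(0.37), np.float64(9.1))]
b [(105, np.float64(-0.82), np.float64(8.9)), (115, np.float64(-0.78), np.float64(8.4)), (125, np.float64(-0.73), np.float64(8.2)), (135, np.float64(-0.7), np.float64(8.5)), (145, np.float64(-0.84), np.float64(8.5)), (155, np.float64(-0.88), np.float64(8.9)), (165, np.float64(-0.85), np.float64(9.0)), (175, np.float64(-0.17), np.float64(9.2)), (185, np.float64(-0.14), np.float64(9.0)), (195, np.float64(-0.28), np.float64(8.9)), (205, np.float64(-0.33), np.float64(9.2)), (215, np.float64(-0.53), np.float64(8.9)), (225, np.float64(-0.5), np.float64(8.7)), (235, np.float64(-0.65), np.float64(9.0)), (245, np.float64(-0.05), np.float64(9.1)), (255, np.float64(0.05), np.float64(9.2)), (265, np.float64(-0.14), np.float64(9.2)), (275, np.float64(-0.54), np.float64(9.1))]
```

The model agrees with the close view to about 0.5 mm along the whole rod. Next is the first bend.

```bash
python3 -m creep '4 0 0 0 0 0.005 1; 8 0.1 0 0 0 0.007 1;12 0.1 0 0 0 0.007 1; 16 0.2 0 0 0 0.016 1;20 0.5 0 0 0 0.046 1'|sed -n '2,4p'; python3 plan.py 4 5
```

```text
eef_pos: [0.5024, 0.035, 0.3097]
eef_rot: [180.0, 0.0, 80.2]
contact_force: [-0.4, -0.3, -2.5]
s to nose-origin 271.1  side err (bore right of axis) 0.12 mm  yaw err -2.29 deg  z 0.3097 F [-0.4 -0.3 -2.5]
call
  4.0 0.4 0 0 0 0.058 1;
  7.9 1.1 0 0 0 0.135 1;
  11.7 2.2 0 0 0 0.231 1;
  15.4 3.6 0 0 0 0.331 1;
  19.0 5.4 0 0 0 0.431 1;
```

```bash
python3 -m creep '4 0.2 0 0 0 0.055 1; 7.9 0.9 0 0 0 0.133 1;11.7 2 0 0 0 0.23 1'|sed -n '2,4p'; python3 -m creep '3.7 0.4 0 0 0 0.1 1; 7.4 1.3 0 0 0 0.2 1'|sed -n '2,4p';python3 fit3.py c; python3 resid.py c; python3 plan.py 4 10
```

```text
eef_pos: [0.5063, 0.0462, 0.3097]
eef_rot: [-180.0, 0.0, 66.8]
contact_force: [-0.1, -0.4, -3.1]
eef_pos: [0.5104, 0.0525, 0.3097]
eef_rot: [-180.0, 0.0, 55.3]
contact_force: [0.1, -0.1, -2.9]
rms mm 0.58 nose [0.6036 0.2576] h 84.95 L3,t2,L2,t1,L1 0.1353 54.4 0.0592 51.9 0.0917 dz -0.0003
c [(95, np.float64(-0.74), np.float64(9.0)), (105, np.float64(-0.46), np.float64(9.0)), (115, np.float64(-0.26), np.float64(8.9)), (125, np.float64(-0.33), np.float64(8.5)), (135, np.float64(-0.43), np.float64(9.1)), (145, np.float64(-0.32), np.float64(9.1)), (155, np.float64(-0.6), np.float64(9.3)), (165, np.float64(-0.4), np.float64(9.1)), (175, np.float64(-0.13), np.float64(9.1)), (185, np.float64(0.08), np.float64(8.9)), (195, np.float64(-0.12), np.float64(9.3)), (205, np.float64(-0.43), np.float64(9.1)), (215, np.float64(-0.49), np.float64(9.1)), (225, np.float64(-0.62), np.float64(8.8)), (235, np.float64(-0.58), np.float64(8.8))]
s to nose-origin 250.0  side err (bore right of axis) 0.27 mm  yaw err -0.71 deg  z 0.3097 F [-0.7 -0.6 -2.2]
call
  3.9 0.7 0 0 0 0.088 1;
  7.8 1.6 0 0 0 0.188 1;
  11.6 2.8 0 0 0 0.280 1;
  15.3 4.2 0 0 0 0.350 1;
  18.9 5.8 0 0 0 0.397 1;
call
  4.0 0.1 0 0 0 0.025 1;
  8.0 0.2 0 0 0 0.030 1;
  12.0 0.3 0 0 0 0.030 1;
  16.0 0.5 0 0 0 0.030 1;
  20.0 0.6 0 0 0 0.030 1;
```

```bash
python3 -m creep '3.9 0.5 0 0 0 0.088 1; 7.8 1.4 0 0 0 0.188 1;11.6 2.6 0 0 0 0.28 1'|sed -n '2,4p'; python3 plan.py 4 10
```

```text
eef_pos: [0.5192, 0.0604, 0.3097]
eef_rot: [-180.0, 0.0, 39.4]
contact_force: [0.3, 0.5, -2.5]
s to nose-origin 238.6  side err (bore right of axis) 0.35 mm  yaw err 0.05 deg  z 0.3097 F [ 0.3  0.5 -2.5]
call
  3.9 0.5 0 0 0 0.069 1;
  7.9 1.0 0 0 0 0.120 1;
  11.8 1.6 0 0 0 0.148 1;
  15.8 2.2 0 0 0 0.155 1;
  19.7 2.8 0 0 0 0.155 1;
call
  4.0 0.0 0 0 0 -0.000 1;
  8.0 0.0 0 0 0 0.000 1;
  12.0 0.0 0 0 0 -0.000 1;
  16.0 0.0 0 0 0 -0.000 1;
  20.0 -0.0 0 0 0 -0.000 1;
```

```bash
python3 -m creep '3.9 0.3 0 0 0 0.069 1; 7.9 0.8 0 0 0 0.12 1;11.8 1.3 0 0 0 0.148 1;15.8 1.8 0 0 0 0.155 1;15.8 1.8 0 0 0 0.155 1'|sed -n '2,4p'; python3 fit3.py d; python3 resid.py d; python3 plan.py 4 20; python3 g.py w8.png
```

```text
eef_pos: [0.5327, 0.0691, 0.3097]
eef_rot: [180.0, -0.0, 30.7]
contact_force: [-0.5, 0.3, -2.8]
rms mm 0.58 nose [0.6031 0.2596] h 85.22 L3,t2,L2,t1,L1 0.137 54.7 0.0591 51.8 0.0936 dz -0.0003
d [(85, np.float64(0.07), np.float64(9.1)), (95, np.float64(0.13), np.float64(9.1)), (105, np.float64(0.14), np.float64(9.2)), (115, np.float64(0.18), np.float64(8.9)), (125, np.float64(0.26), np.float64(8.8)), (135, np.float64(0.26), np.float64(9.0)), (145, np.float64(0.26), np.float64(9.2)), (155, np.float64(-0.06), np.float64(9.0)), (165, np.float64(-0.29), np.float64(9.2)), (175, np.float64(0.17), np.float64(9.3)), (185, np.float64(0.46), np.float64(9.3)), (195, np.float64(-0.07), np.float64(9.5)), (205, np.float64(-0.01), np.float64(9.7))]
s to nose-origin 224.6  side err (bore right of axis) -0.33 mm  yaw err 0.22 deg  z 0.3096 F [ 0.6  1.  -1.8]
call
  4.0 0.4 0 0 0 0.004 1;
  8.0 0.4 0 0 0 0.004 1;
  12.0 0.4 0 0 0 0.004 1;
  16.0 0.4 0 0 0 0.004 1;
  20.0 0.4 0 0 0 0.004 1;
call
  4.0 0.0 0 0 0 -0.000 1;
  8.0 0.0 0 0 0 -0.000 1;
  12.0 0.0 0 0 0 -0.000 1;
  16.0 -0.0 0 0 0 -0.000 1;
 
[... 552 characters left out ...]
992e+02 4.900e+00]
0.035 272 y mid 0.5 w 9.5 top z 193.4 circ [  0.2 199.2   4.9]
0.045 291 y mid 0.2 w 9.9 top z 193.6 circ [  0.2 199.2   4.9]
0.055 311 y mid -1.8 w 12.6 top z 193.4 circ [ -1.5 199.7   5.5]
0.065 341 y mid -6.0 w 16.2 top z 193.5 circ [ -5.4 202.2   7.8]
0.075 456 y mid -14.6 w 23.5 top z 193.3 circ [-13.7 218.8  24.2]
0.085 522 y mid -25.2 w 29.1 top z 193.4 circ [-26.1 245.4  50.5]
0.095 495 y mid -37.6 w 24.7 top z 193.5 circ [-40.6 238.1  43.4]
0.105 157 y mid -44.3 w 11.4 top z 193.6 circ [  6317.  -24044.4  25061.1]
ring 1565 ((13.04595947265625, -0.3063526153564453), (34.08241653442383, 31.855899810791016), 1.359462022781372) 0.18200257783641807 0.21148734279766337
```

```bash
python3 -m creep '4 0.3 0 0 0 0.002 1; 8 0.5 0 0 0 0.002 1;12 0.5 0 0 0 0.002 1;16 0.6 0 0 0 0.002 1;20 0.6 0 0 0 0.002 1'|sed -n '2,4p';python3 -m creep '4 0 0 0 0 0 1; 8 0 0 0 0 0 1;12 0 0 0 0 0 1;16 0 0 0 0 0 1;16 0 0 0 0 0 1'|sed -n '2,4p'; python3 fit3.py e; python3 resid.py e; python3 plan.py 4 15; python3 g.py w9.png
```

```text
eef_pos: [0.5503, 0.0787, 0.3096]
eef_rot: [-180.0, 0.0, 30.5]
contact_force: [0.7, -0.6, -1.8]
eef_pos: [0.5641, 0.0869, 0.3097]
eef_rot: [180.0, -0.0, 30.5]
contact_force: [-0.1, -0.7, -2.2]
rms mm 0.57 nose [0.6032 0.2594] h 85.16 L3,t2,L2,t1,L1 0.1368 54.5 0.0594 52.0 0.0935 dz -0.0003
e [(85, np.float64(0.38), np.float64(9.0)), (95, np.float64(0.47), np.float64(8.9)), (105, np.float64(0.48), np.float64(9.0)), (115, np.float64(0.57), np.float64(8.8)), (125, np.float64(0.51), np.float64(8.7)), (135, np.float64(0.62), np.float64(8.7)), (145, np.float64(0.35), np.float64(8.8)), (155, np.float64(0.06), np.float64(9.1)), (165, np.float64(-0.15), np.float64(9.1)), (175, np.float64(0.2), np.float64(8.9))]
s to nose-origin 188.4  side err (bore right of axis) 0.28 mm  yaw err -0.08 deg  z 0.3096 F [ 1.  -1.4 -2.6]
call
  4.0 -0.3 0 0 0 -0.001 1;
  8.0 -0.4 0 0 0 -0.010 1;
  12.0 -0.6 0 0 0 -0.041 1;
  15.9 -1.1 0 0 0 -0.093 1;
  19.8 -1.9 0 0 0 -0.169 1;
call
  3.9 -0.5 0 0 0 -0.096 1;
  7.8 -1.5 0 0 0 -0.196 1;
  11.5 -2.8 0 0 0 -0.296 1;
  15.1 -4.5 0 0 0 -0.396 1;
  18.5 -6.5 0 0 0 -0
[... 184 characters left out ...]
2  1.000e-02  3.054e+01]
2198 tip x [0.01   0.01   0.01   0.01   0.0101 0.0101]
0.015 260 y mid -1.6 w 11.6 top z 193.6 circ [  3805.1 -73133.6  73427.4]
0.025 278 y mid -4.8 w 14.3 top z 193.6 circ [ -4.6 200.7   6.4]
0.035 362 y mid -10.9 w 19.2 top z 193.7 circ [  10412.5 -130984.2  131592.8]
0.045 467 y mid -22.0 w 27.4 top z 193.7 circ [-23.3 236.4  41.6]
0.055 502 y mid -34.1 w 29.1 top z 193.6 circ [-38.7 254.9  60.1]
0.065 321 y mid -41.9 w 16.0 top z 193.5 circ [-45.6 211.2  16.4]
0.075 8 y mid -49.1 w 1.6 top z 196.4 circ [0. 0. 0.]
ring 1579 ((13.015512466430664, 0.0115509033203125), (33.678524017333984, 32.10484313964844), 2.556272029876709) 0.1820066776489384 0.21159163086117236
```

```bash
python3 -m creep '4 -0.2 0 0 0 -0.001 1; 8 -0.3 0 0 0 -0.01 1;12 -0.5 0 0 0 -0.041 1;15.9 -1 0 0 0 -0.093 1;19.8 -1.8 0 0 0 -0.169 1'|sed -n '2,4p';python3 fit3.py f; python3 resid.py f; python3 plan.py 4 10
```

```text
eef_pos: [0.5802, 0.0985, 0.3097]
eef_rot: [180.0, -0.0, 40.4]
contact_force: [0.3, 0.6, -2.3]
rms mm 0.56 nose [0.6032 0.2587] h 85.14 L3,t2,L2,t1,L1 0.1362 54.5 0.0593 51.8 0.093 dz -0.0003
f [(85, np.float64(0.46), np.float64(8.9)), (95, np.float64(0.58), np.float64(8.9)), (105, np.float64(0.4), np.float64(9.0)), (115, np.float64(0.85), np.float64(8.7)), (125, np.float64(0.55), np.float64(8.4)), (135, np.float64(0.58), np.float64(8.8)), (145, np.float64(0.37), np.float64(8.8)), (155, np.float64(1.92), np.float64(5.4))]
s to nose-origin 167.1  side err (bore right of axis) -0.29 mm  yaw err -0.07 deg  z 0.3097 F [-0.3  1.  -2.2]
call
  3.9 -0.8 0 0 0 -0.101 1;
  7.7 -1.7 0 0 0 -0.201 1;
  11.5 -3.1 0 0 0 -0.301 1;
  15.1 -4.8 0 0 0 -0.401 1;
  18.5 -6.8 0 0 0 -0.501 1;
call
  3.9 -0.5 0 0 0 -0.097 1;
  7.8 -1.3 0 0 0 -0.175 1;
  11.7 -2.3 0 0 0 -0.230 1;
  15.5 -3.3 0 0 0 -0.263 1;
  19.4 -4.4 0 0 0 -0.274 1;
```

```bash
python3 -m creep '3.9 -0.5 0 0 0 -0.101 1; 7.7 -1.4 0 0 0 -0.201 1;11.5 -2.7 0 0 0 -0.301 1'|sed -n '2,4p';python3 fit3.py g; python3 resid.py g; python3 plan.py 4 10
```

```text
eef_pos: [0.5871, 0.1079, 0.3097]
eef_rot: [-180.0, -0.0, 57.7]
contact_force: [-0.0, -0.4, -2.2]
rms mm 0.56 nose [0.6033 0.2585] h 85.08 L3,t2,L2,t1,L1 0.136 54.5 0.0593 51.9 0.0934 dz -0.0003
g [(85, np.float64(0.36), np.float64(9.0)), (95, np.float64(0.55), np.float64(9.2)), (105, np.float64(0.56), np.float64(8.9)), (115, np.float64(0.35), np.float64(8.8)), (125, np.float64(0.48), np.float64(8.6)), (135, np.float64(0.49), np.float64(9.0))]
s to nose-origin 155.2  side err (bore right of axis) -0.29 mm  yaw err 0.31 deg  z 0.3097 F [ 0.1  0.2 -1.5]
call
  3.9 -0.7 0 0 0 -0.095 1;
  7.7 -1.7 0 0 0 -0.195 1;
  11.5 -2.9 0 0 0 -0.292 1;
  15.2 -4.5 0 0 0 -0.371 1;
  18.8 -6.2 0 0 0 -0.427 1;
call
  4.0 -0.2 0 0 0 -0.034 1;
  8.0 -0.3 0 0 0 -0.046 1;
  12.0 -0.5 0 0 0 -0.046 1;
  16.0 -0.7 0 0 0 -0.046 1;
  20.0 -0.9 0 0 0 -0.046 1;
```

```bash
python3 -m creep '3.9 -0.4 0 0 0 -0.095 1; 7.7 -1.3 0 0 0 -0.195 1;11.5 -2.5 0 0 0 -0.292 1;15.2 -4 0 0 0 -0.371 1'|sed -n '2,4p';python3 plan.py 4 10
```

```text
eef_pos: [0.5918, 0.1228, 0.3096]
eef_rot: [-180.0, 0.0, 78.8]
contact_force: [-0.1, -0.8, -2.2]
s to nose-origin 139.8  side err (bore right of axis) -0.05 mm  yaw err -0.93 deg  z 0.3096 F [-0.1 -0.8 -2.2]
call
  4.0 -0.7 0 0 0 -0.057 1;
  8.0 -1.1 0 0 0 -0.094 1;
  11.9 -1.5 0 0 0 -0.109 1;
  15.9 -1.9 0 0 0 -0.110 1;
  19.9 -2.4 0 0 0 -0.110 1;
call
  4.0 0.0 0 0 0 0.000 1;
  8.0 0.0 0 0 0 0.000 1;
  12.0 -0.0 0 0 0 -0.000 1;
  16.0 -0.0 0 0 0 0.000 1;
  20.0 0.0 0 0 0 0.000 1;
```

```bash
python3 -m creep '4 -0.4 0 0 0 -0.057 1; 8 -0.7 0 0 0 -0.094 1;12 -1.1 0 0 0 -0.109 1;15.9 -1.5 0 0 0 -0.11 1;15.9 -1.5 0 0 0 -0.11 1'|sed -n '2,4p';cat > k.py <<'E'
import runpy,sys;sys.argv=["g.py",sys.argv[1]];G=runpy.run_path("g.py");T=G["T"];P=G["P"];np=G["np"]
m=(abs(T[...,1])<.014)&(P[...,2]>.1185)&(P[...,2]<.14)&(T[...,0]>.01)&(T[...,0]<.15)
print("profile",[(round(k*1e3),int((m&(T[...,0]>=k)&(T[...,0]<k+.002)).sum())) for k in np.arange(.01,.15,.002) if (m&(T[...,0]>=k)&(T[...,0]<k+.002)).sum()])
E
python3 k.py w10.png
```

```text
eef_pos: [0.5934, 0.139, 0.3097]
eef_rot: [-180.0, -0.0, 85.0]
contact_force: [-0.2, 0.2, -2.9]
[0.5934 0.139  0.3097] [-180.     -0.     84.96]
6739 tip x [0.01   0.0101 0.0102 0.0103 0.0103 0.0104]
0.015 240 y mid -0.8 w 9.2 top z 193.6 circ [ -0.8 199.    4.8]
0.025 267 y mid -1.1 w 9.7 top z 193.8 circ [ -1.  199.4   5. ]
0.035 280 y mid -1.1 w 9.5 top z 193.6 circ [ -1.1 199.2   4.9]
0.045 283 y mid -1.1 w 28.4 top z 186.0 circ [ -1.2 198.6   4.9]
0.055 1066 y mid -1.1 w 31.6 top z 185.3 circ [ -1.1 198.8  13.2]
0.065 457 y mid -1.4 w 31.1 top z 185.5 circ [ -1.3 190.3   6.2]
0.075 875 y mid -1.1 w 32.0 top z 185.2 circ [ -1.2 201.2  15.3]
0.085 324 y mid -1.3 w 9.4 top z 193.5 circ [ -1.4 199.1   4.8]
0.095 752 y mid -1.3 w 32.0 top z 185.3 circ [ -1.6 200.9  14.6]
0.105 614 y mid -1.2 w 31.7 top z 185.2 circ [ -1.5 202.3  16.1]
0.115 750 y mid -1.6 w 37.7 top z 185.1 circ [ -1.7 204.3  14.8]
0.125 831 y mid -1.8 w 70.4 top z 185.0 circ [ -1.8 214.8  31.6]
ring 1550 ((12.807901382446289, -0.22034835815429688), (34.38564682006836, 31.77442169189453), 0.7561377882957458) 0.18217183048489907 0.2118619804020832
profile [(10, 5), (48, 81), (50, 151), (52, 154), (54, 151), (56, 164), (58, 49), (66, 55), (68, 155), (70, 163), (72, 157), (74, 164), (76, 117), (94, 76), (96, 169), (98, 170), (100, 166), (102, 161), (104, 70), (114, 166), (116, 235), (118, 197), (120, 199), (122, 197), (124, 356), (126, 401), (128, 257), (130, 184), (132, 3)]
```

Step 2 is near. The rod reads 0.7 mm to the left, the washers lie at x = 49–59, 67–77 and 95–105 mm, and the nose is at 114 mm. I'll correct and advance.

```bash
python3 -m creep '4 -0.4 0 0 0 -0.006 1; 8 -0.7 0 0 0 -0.006 1;12 -0.7 0 0 0 -0.006 1;16 -0.8 0 0 0 -0.006 1;20 -0.8 0 0 0 -0.006 1'|sed -n '2,4p';python3 -m creep '4 0 0 0 0 0 1; 8 0 0 0 0 0 1;12 0 0 0 0 0 1;16 0 0 0 0 0 1;20 0 0 0 0 0 1'|sed -n '2,4p';python3 k.py w11.png
```

```text
eef_pos: [0.5943, 0.159, 0.3097]
eef_rot: [-180.0, 0.0, 85.4]
contact_force: [-0.0, -1.0, -1.8]
eef_pos: [0.5959, 0.1788, 0.3097]
eef_rot: [-180.0, 0.0, 85.4]
contact_force: [-0.4, -0.5, -2.4]
[0.5959 0.1788 0.3097] [-180.      0.     85.36]
4806 tip x [0.01 0.01 0.01 0.01 0.01 0.01]
0.015 1177 y mid -0.2 w 32.0 top z 185.4 circ [ -0.2 198.1  12.5]
0.025 289 y mid -0.6 w 31.4 top z 185.6 circ [-1.000e-01  2.034e+02  1.670e+01]
0.035 1092 y mid -0.2 w 32.0 top z 185.4 circ [ -0.2 198.4  12.6]
0.045 291 y mid -0.5 w 9.3 top z 193.6 circ [ -0.4 199.1   4.8]
0.055 527 y mid 0.1 w 31.3 top z 185.2 circ [-1.000e-01  2.022e+02  1.580e+01]
0.065 855 y mid 0.1 w 31.0 top z 185.2 circ [-1.000e-01  1.986e+02  1.280e+01]
0.075 314 y mid 0.1 w 37.3 top z 185.1 circ [  0.2 176.9  18.4]
0.085 261 y mid -5.5 w 48.0 top z 184.8 circ [ -0.3 200.1  19. ]
ring 2275 ((12.84913444519043, -0.2531547546386719), (34.267662048339844, 32.0515251159668), 0.002235041931271553) 0.18201335764953122 0.21184365645703987
profile [(10, 116), (12, 134), (14, 124), (16, 151), (18, 94), (26, 24), (28, 126), (30, 143), (32, 139), (34, 149), (36, 148), (54, 18), (56, 138), (58, 165), (60, 159), (62, 155), (64, 140), (74, 24), (76, 181), (78, 203), (80, 215), (82, 215), (84, 214), (86, 237), (88, 284), (90, 218), (92, 135), (94, 72), (96, 93), (98, 80), (100, 74), (102, 82), (104, 82), (106, 79), (108, 90), (110, 82), (112, 80), (114, 91), (116, 85), (118, 83), (120, 78), (122, 85), (124, 82), (126, 69), (128, 83), (130, 68)]
```

View pics/w11.png

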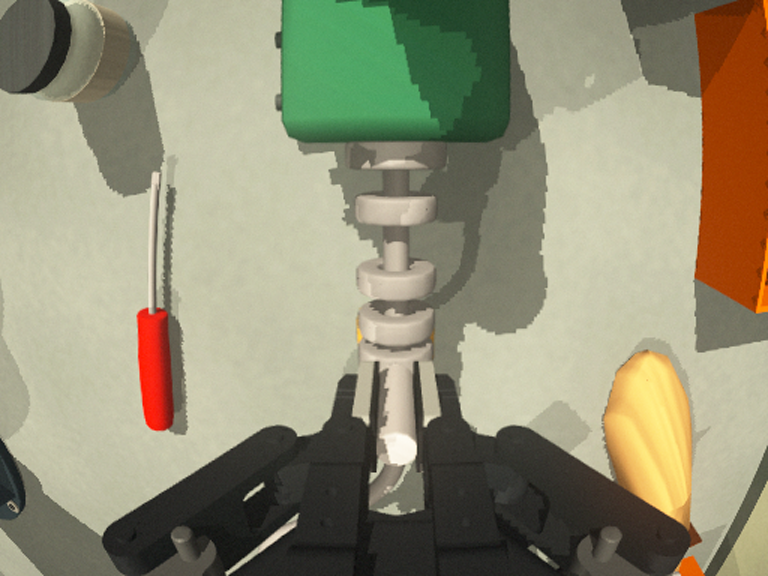

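The ring is just behind washer3 at (395,325), and the others are at (395,275) and (395,208) in front of the nose at (395,155). About 39 mm remain, so I'll push gently.

```bash
python3 -m creep '3 0 0 0 0 0 1; 6 0 0 0 0 0 1;9 0 0 0 0 0 1;12 0 0 0 0 0 1;15 0 0 0 0 0 1'|sed -n '2,4p';python3 -m creep '3 0 0 0 0 0 1; 6 0 0 0 0 0 1;9 0 0 0 0 0 1;12 0 0 0 0 0 1;15 0 0 0 0 0 1'|sed -n '2,4p';python3 -m creep '1 0 0 0 0 0 1; 2 0 0 0 0 0 1;3 0 0 0 0 0 1;4 0 0 0 0 0 1;4 0 0 0 0 0 1'|sed -n '2,4p';python3 k.py w12.png
```

```text
eef_pos: [0.5971, 0.1936, 0.3097]
eef_rot: [-180.0, 0.0, 85.4]
contact_force: [0.8, -1.2, -1.6]
eef_pos: [0.5983, 0.2086, 0.3097]
eef_rot: [-180.0, 0.0, 85.4]
contact_force: [-0.8, -0.2, -1.7]
eef_pos: [0.5987, 0.2125, 0.3097]
eef_rot: [180.0, -0.0, 85.4]
contact_force: [0.5, -0.8, -2.4]
[0.5987 0.2125 0.3097] [ 1.800e+02 -1.000e-02  8.536e+01]
2803 tip x [0.01   0.01   0.01   0.01   0.0101 0.0101]
0.015 791 y mid -0.2 w 32.0 top z 185.4 circ [-2.000e-01  2.015e+02  1.560e+01]
0.025 842 y mid -0.5 w 31.8 top z 185.2 circ [ -0.3 201.5  15.6]
0.035 905 y mid -0.6 w 31.2 top z 185.4 circ [ -0.3 198.1  12.1]
0.045 260 y mid -0.2 w 36.2 top z 184.9 circ [ -0.3 199.3  18.6]
0.055 5 y mid -0.2 w 26.2 top z 185.0 circ [0. 0. 0.]
ring 2421 ((12.746078491210938, -0.2632579803466797), (32.291046142578125, 34.668914794921875), 89.1842269897461) 0.1820568332996508 0.20250687333410824
profile [(10, 127), (12, 140), (14, 107), (16, 117), (18, 126), (20, 132), (22, 148), (24, 118), (26, 125), (28, 142), (30, 134), (32, 150), (34, 128), (40, 2), (42, 140), (44, 185), (46, 183), (48, 194), (50, 111), (52, 64), (54, 201), (56, 205), (58, 143), (60, 71), (62, 72), (64, 60), (66, 66), (68, 89), (70, 89), (72, 80), (74, 82), (76, 74), (78, 75), (80, 82), (82, 84), (84, 74), (86, 83), (88, 91), (90, 87), (92, 77), (94, 87), (96, 93), (98, 76), (100, 90), (102, 74), (104, 75), (106, 76), (108, 84), (110, 90), (112, 67), (114, 71), (116, 68), (118, 82), (120, 160), (122, 213), (124, 98), (126, 58)]
```

```bash
python3 -m creep '1 0 0 0 0 0 1; 2 0 0 0 0 0 1;3 0 0 0 0 0 1;4 0 0 0 0 0 1;4 0 0 0 0 0 1'|sed -n '2p;4p';for i in 1; do python3 -m creep '0.4 0 0 0 0 0 1; 0.4 0 0 0 0 0 1'|sed -n '2p;4p'; python3 -m creep '0.4 0 0 0 0 0 1; 0.4 0 0 0 0 0 1'|sed -n '2p;4p'; python3 -m creep '0.4 0 0 0 0 0 1; 0.4 0 0 0 0 0 1'|sed -n '2p;4p'; done; python3 k.py w13.png | tail -1 | cut -c1-330
```

```text
eef_pos: [0.599, 0.2166, 0.3097]
contact_force: [0.1, -0.1, -1.8]
eef_pos: [0.599, 0.2168, 0.3097]
contact_force: [-0.6, 0.0, -2.2]
eef_pos: [0.599, 0.2172, 0.3097]
contact_force: [-0.6, -0.9, -2.2]
eef_pos: [0.5991, 0.2176, 0.3097]
contact_force: [-0.5, -1.2, -2.8]
profile [(10, 133), (12, 134), (14, 111), (16, 118), (18, 126), (20, 139), (22, 143), (24, 119), (26, 133), (28, 129), (30, 135), (32, 149), (34, 103), (36, 56), (38, 179), (40, 180), (42, 179), (44, 165), (46, 38), (48, 124), (50, 206), (52, 164), (54, 88), (56, 84), (58, 84), (60, 85), (62, 81), (64, 75), (66, 77), (68, 87), (
```

```bash
python3 -m creep '0.4 0 0 0 0 0 1; 0.4 0 0 0 0 0 1'|sed -n '2p;4p'; python3 -m creep '0.3 0 0 0 0 0 1; 0.3 0 0 0 0 0 1'|sed -n '2p;4p'; python3 -m creep '0.3 0 0 0 0 0 1; 0.3 0 0 0 0 0 1'|sed -n '2p;4p'
```

```text
eef_pos: [0.5991, 0.218, 0.3097]
contact_force: [0.1, -0.3, -1.9]
eef_pos: [0.5991, 0.2183, 0.3097]
contact_force: [-0.0, -0.8, -2.1]
eef_pos: [0.5991, 0.2186, 0.3097]
contact_force: [-0.8, -1.5, -2.1]
```

```bash
python3 -m creep '0.3 0 0 0 0 0 1; 0.3 0 0 0 0 0 1'|sed -n '2p;4p'; python3 -m creep '0.3 0 0 0 0 0 1; 0.3 0 0 0 0 0 1'|sed -n '2p;4p'; python3 k.py w14.png | tail -1 | cut -c1-250
```

```text
eef_pos: [0.5992, 0.2189, 0.3097]
contact_force: [0.4, -1.4, -1.8]
eef_pos: [0.5992, 0.2192, 0.3097]
contact_force: [0.0, -0.8, -2.1]
profile [(10, 130), (12, 137), (14, 105), (16, 114), (18, 135), (20, 118), (22, 149), (24, 124), (26, 125), (28, 132), (30, 140), (32, 138), (34, 29), (36, 172), (38, 177), (40, 184), (42, 170), (44, 21), (46, 104), (48, 198), (50, 184), (52, 98), (5
```

```bash
python3 -m creep '0.3 0 0 0 0 0 1; 0.3 0 0 0 0 0 1'|sed -n '2p;4p'; python3 -m creep '0.3 0 0 0 0 0 1; 0.3 0 0 0 0 0 1'|sed -n '2p;4p'
```

```text
eef_pos: [0.5992, 0.2195, 0.3097]
contact_force: [-0.2, -0.3, -1.5]
eef_pos: [0.5993, 0.2197, 0.3097]
contact_force: [-0.1, -1.2, -0.3]
```

```bash
python3 -m creep '0.2 0 0 0 0 0 1; 0.2 0 0 0 0 0 1'|sed -n '2p;4p'; python3 - <<'E'
from h import *
S=bot.get_state();print(np.array(S["eef_pos"]).round(5),np.round(S["contact_force"],2),np.round(S["moment"],3))
E
```

```text
eef_pos: [0.5993, 0.2198, 0.3097]
contact_force: [-0.1, -3.4, -1.6]
[0.59927 0.21981 0.3097 ] [-0.07 -3.37 -1.63] [-0.59   0.142 -0.035]
```

Contact is felt at about 3 N with the stack closed. I'll ease off slightly and lower the pusher onto the rod by feel before releasing.

```bash
python3 -m creep '-0.2 0 0.4 0 0 0 1; -0.2 0 0.8 0 0 0 1; -0.2 0 1.2 0 0 0 1;-0.2 0 1.2 0 0 0 1'|sed -n '2p;4p'; python3 -m creep '0 0 0.2 0 0 0 1; 0 0 0.2 0 0 0 1'|sed -n '2p;4p'; python3 -m creep '0 0 0.2 0 0 0 1; 0 0 0.2 0 0 0 1'|sed -n '2p;4p'
```

```text
eef_pos: [0.5993, 0.2197, 0.3085]
contact_force: [0.4, -2.7, -1.5]
eef_pos: [0.5993, 0.2197, 0.3083]
contact_force: [0.4, -3.0, -0.7]
eef_pos: [0.5993, 0.2198, 0.3081]
contact_force: [0.8, -3.9, -0.8]
```

```bash
python3 -m creep '0 0 0.2 0 0 0 1; 0 0 0.2 0 0 0 1'|sed -n '2p;4p'; python3 -m creep '0 0 0 0 0 0 1; 0 0 0 0 0 0 1'|sed -n '2p;4p'
```

```text
eef_pos: [0.5993, 0.2197, 0.3079]
contact_force: [-0.6, -3.8, -0.9]
eef_pos: [0.5992, 0.2198, 0.3079]
contact_force: [0.1, -3.4, -1.2]
```

```bash
python3 -m creep '0 0 0 0 0 0 0.6; 0 0 0 0 0 0 0.5; 0 0 0 0 0 0 0.4;0 0 0 0 0 0 0.4;0 0 0 0 0 0 0.4'; python3 g.py w15.png|head -3
```

```text
t: 20.9
eef_pos: [0.5993, 0.2199, 0.3079]
eef_rot: [180.0, -0.0, 85.4]
contact_force: [0.3, 0.0, -0.0]
width: 0.051
finger_force: 0.0
[0.5993 0.2199 0.3079] [ 1.7999e+02 -1.0000e-02  8.5360e+01]
3163 tip x [0.01   0.01   0.01   0.0101 0.0101 0.0101]
0.015 802 y mid -0.1 w 31.6 top z 183.6 circ [ -0.3 199.8  15.7]
```

```bash
python3 -m creep '0 0 -25 0 0 0 0.4; 0 0 -50 0 0 0 0.4; 0 0 -80 0 0 0 0.4;-20 0 -100 0 0 0 0.4;-40 0 -100 0 0 0 0.4'|sed -n '1,2p';python3 -m creep '-20 0 0 0 0 0 0.4;-20 0 0 0 0 0 0.4;-20 0 0 0 0 0 0.4'|sed -n '1,2p'; python3 k.py w16.png|tail -1|cut -c1-900
```

```text
t: 21.45
eef_pos: [0.5962, 0.1798, 0.4112]
t: 21.75
eef_pos: [0.5944, 0.16, 0.408]
0.105 134 y mid 0.1 w 69.4 top z 283.5 circ [ -0.8 314.5  32.4]Traceback (most recent call last):
  File "k.py", line 1, in <module>
    import runpy,sys;sys.argv=["g.py",sys.argv[1]];G=runpy.run_path("g.py");T=G["T"];P=G["P"];np=G["np"]
                                                     ~~~~~~~~~~~~~~^^^^^^^^
  File "g.py", line 17, in <module>
    print("ring",len(q),cv2.minAreaRect((q[:,:2]*1e3).astype(np.float32)),q[:,2].min(),q[:,2].max())
                                                                          ~~~~~~~~~~^^
    return umr_minimum(a, axis, None, out, keepdims, initial, where)
ValueError: zero-size array to reduction operation minimum which has no identity
```

View pics/w16.png

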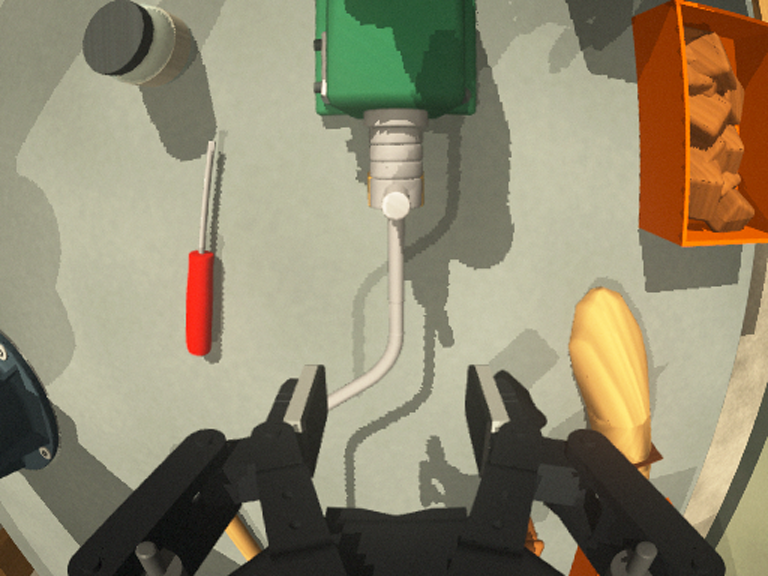

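The picture shows the three washers closed up against the nose at (397,120–175), with the pusher tight behind them and its post upright at (396,206). I'll check the distance, then hand in.

```bash
cat > z.py <<'E'
from h import *
S,f,P=wrist();yaw=np.radians(85.2);u=np.array([np.cos(yaw),np.sin(yaw)]);w=np.array([u[1],-u[0]])
o=np.array([.599,.2199])-.0036*u
a=(P[...,:2]-o)@u;b=(P[...,:2]-o)@w
m=(P[...,2]>.16)&(P[...,2]<.175)&(abs(b)<.02)&(abs(a)<.02);print("post top",a[m].mean(),b[m].mean(),P[m][:,2].max())
m=(P[...,2]>.118)&(P[...,2]<.135)&(abs(b)<.016)
print([(round(k*1e3),int((m&(a>=k)&(a<k+.002)).sum())) for k in np.arange(-.02,.06,.002)])
m=(P[...,2]>.126)&(P[...,2]<.1295)&(abs(b)<.012)&(a>.03)&(a<.06);print("nose top from",np.percentile(a[m],[1,5,99]))
E
python3 z.py
```

```text
post top -0.00015788595364912372 -9.103172262298585e-06 0.17086747874827818
[(-20, 0), (-18, 0), (-16, 0), (-14, 0), (-12, 1), (-10, 14), (-8, 15), (-6, 19), (-4, 19), (-2, 27), (0, 25), (2, 37), (4, 53), (6, 69), (8, 53), (10, 69), (12, 69), (14, 55), (16, 78), (18, 60), (20, 56), (22, 62), (24, 81), (26, 55), (28, 51), (30, 83), (32, 57), (34, 64), (36, 79), (38, 80), (40, 101), (42, 83), (44, 95), (46, 89), (48, 88), (50, 0), (52, 0), (54, 0), (56, 0), (58, 0)]
nose top from [0.03916788 0.03921168 0.04857068]
```

The post stands upright at 39.2 mm from the nose face, so I'm handing in.

```bash
python3 -c "from bench import bot; print(bot.close_job())"
```

```text
the job is handed in; nothing more can be done
None
```

The pusher is threaded round both bends and released upright on the rod, with the three washers closed up against the nose (bore about 39.2 mm from the nose face, contact force at most about 4 N); I've handed the job in, but the hand-in gave no verdict.

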